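# Put the sight tubes away in the spring-latched drawer

## Task

Put the glass sight tubes that lie in the black drip tray away in the parts drawer. The drawer has no handle: take the wooden dowel from its stand and push its rod down through the small hole in the top of the drawer unit to release the spring catch, so that the drawer springs out; put the dowel back upright in its stand, fully down. While the drawer is out lay every tube in it, each down on the drawer floor in a groove of its own, without dropping it in or disturbing the other things on the bench, then push the drawer fully shut so that the catch holds it.

Things in the scene. Friction and masses are not known exactly. Their poses are not given: they have to be found in the camera images.
- tube0: Glass sight tube with steel ends, a plain cylinder 32 mm in diameter and 110 mm long, about 140 g, lying on its side in one bay of the drip tray; it rolls when touched off-centre. Origin at its centre; its x axis runs along the tube. Not every run has all four tubes: an absent one reads None from the start.
- tube1: Glass sight tube with steel ends, a plain cylinder 32 mm in diameter and 110 mm long, about 140 g, lying on its side in one bay of the drip tray; it rolls when touched off-centre. Origin at its centre; its x axis runs along the tube. Not every run has all four tubes: an absent one reads None from the start.
- tube2: Glass sight tube with steel ends, a plain cylinder 32 mm in diameter and 110 mm long, about 140 g, lying on its side in one bay of the drip tray; it rolls when touched off-centre. Origin at its centre; its x axis runs along the tube. Not every run has all four tubes: an absent one reads None from the start.
- tube3: Glass sight tube with steel ends, a plain cylinder 32 mm in diameter and 110 mm long, about 140 g, lying on its side in one bay of the drip tray; it rolls when touched off-centre. Origin at its centre; its x axis runs along the tube. Not every run has all four tubes: an absent one reads None from the start.
- tray: Black plastic drip tray, 296 (x) by 178 mm (y), origin at the centre of its underside, fixed. Floor 3 mm; rim 8 mm wide and a rib 30 mm wide along x, one 20 mm along y, all 9 mm high: four bays centred at x = +-75, y = +-48 mm. At x = +-30 and +-120 mm blocks 14 mm long raise rim and x rib to 25 mm. One tube to a bay, about along x, free to roll across it; its centre 19 mm above the bench.
- dowel: Wooden push dowel: square handle 26 x 26 x 60 mm with a round rod 12 mm in diameter and 75 mm long below it; 70 g. Origin at the centre of the handle's underside (the shoulder, where the rod begins), z up along the handle, x and y square to its sides. It starts upright in its stand, rod in the hole, shoulder resting on the stand's top.
- dowel_tip (a point): Centre of the free lower end of the dowel's rod, 75 mm below the dowel's origin.
- stand: Dark wooden block 56 x 56 mm and 85 mm high with an upright through hole of 20 mm diameter in its middle, the dowel's place. Origin at the centre of its underside. Fixed.
- case: Grey metal drawer unit, 170 deep (x), 320 wide (y), 78 mm high, origin at the centre of its underside, fixed; its front faces its -x, towards the robot. The drawer fills the part from y = -164 to +104 mm; the catch's closed compartment, with the plain aluminium top strip, lies beside it up to y = +165 mm.
- release_hole (a point): Centre of the 18 mm round hole in the aluminium top strip of the drawer unit, at the level of the top surface (78 mm above the bench). Axes as the drawer unit's, z up. The tail of the spring catch lies 20 mm below this point, straight under the hole.
- catch (a joint): Spring catch inside the drawer unit: 0 at rest (up), grows as its tail is pushed straight down, at most 0.014 m. The drawer is let go from about 0.009 m; push it at least 0.010 m. Takes about 3 N at first, 5 N at the bottom. It springs back by itself.
- parts_drawer (a joint): How far the drawer is out: 0 shut, 0.14 m fully out; reads about 0.003 m when shut and held by the catch. Let go, it springs out along the unit's -x to its stop (5 N when shut, 1.5 N when out) and stays. Pushed in, it rides over the catch's ramp in the last 40 mm (up to about 12 N) and is held once pushed home to 0.002 m or less.
- drawer_floor (a point): Centre of the drawer's floor surface (14 mm above the bench), moving with it; axes as the unit's. Inside 130 (x) by 260 mm (y). Rows of wooden posts 20 mm high, 12 mm thick, at x = +-42 mm leave four grooves along x, 40 mm wide, middles at y = +-30 and +-90 mm; between the rows is finger room. A tube in a groove has its centre 16 mm above this point. Side walls 10, back wall 24 mm high.
- drawer_front (a point): Centre of the outer face of the drawer's front panel, 39 mm above the bench; the panel is 268 mm wide, its top 72 mm and its bottom 6 mm above the bench; the outside is towards the unit's -x. The panel's outer face lies 77 mm in front of the drawer_floor point.
- valve: Bystander: steel ball valve with a black lever, about 110 mm long. Leave it alone.
- gauge: Bystander: round steel dial gauge of 64 mm lying on top of the drawer unit, towards the back. Leave it alone.
- clamp: Bystander: steel ring of 68 mm lying on the bench. Leave it alone.
- spray_bottle: Bystander: white bottle, 170 mm high. Leave it alone.
- mug: Bystander: white mug, 90 mm high. Leave it alone.
- jar: Bystander: amber jar with a steel cap, 90 mm high. Leave it alone.
- brush: Bystander: brush lying on the bench. Leave it alone.
Not all that is in view belongs to the job. Leave any blue or purple look-alike of the stand alone.

How it is judged (in metres and radians):
On the way, in this order (a step that is already met when the one before it is completed fails the run):
1. the catch is pushed down with the dowel's rod through the hole (value of joint catch above 0.008 m and z of dowel_tip in the frame of release_hole below -0.02 m and horizontal distance between dowel_tip and release_hole below 0.01 m), for 0.02 s.
2. the drawer is out (value of joint parts_drawer above 0.12 m), for 0.2 s.
3. every tube lies in a groove of the drawer while it is out (value of joint parts_drawer above 0.12 m and x of tube0 in the frame of drawer_floor between -0.018 and 0.018 m and y of tube0 in the frame of drawer_floor between -0.11 and 0.11 m and z of tube0 in the frame of drawer_floor between 0.009 and 0.022 m and x of tube1 in the frame of drawer_floor between -0.018 and 0.018 m and y of tube1 in the frame of drawer_floor between -0.11 and 0.11 m and z of tube1 in the frame of drawer_floor between 0.009 and 0.022 m and x of tube2 in the frame of drawer_floor between -0.018 and 0.018 m and y of tube2 in the frame of drawer_floor between -0.11 and 0.11 m and z of tube2 in the frame of drawer_floor between 0.009 and 0.022 m and x of tube3 in the frame of drawer_floor between -0.018 and 0.018 m and y of tube3 in the frame of drawer_floor between -0.11 and 0.11 m and z of tube3 in the frame of drawer_floor between 0.009 and 0.022 m), for 0.2 s.
At the end, for the whole second after the job is handed in: Drawer shut and held (out less than 8 mm); every tube at rest on its floor in a groove (centre 9 to 22 mm above the floor, within 18 mm of the middle in x); dowel upright in its stand, shoulder down within 6 mm (value of joint parts_drawer below 0.008 m and x of tube0 in the frame of drawer_floor between -0.018 and 0.018 m and y of tube0 in the frame of drawer_floor between -0.11 and 0.11 m and z of tube0 in the frame of drawer_floor between 0.009 and 0.022 m and linear speed of each of tube0, tube1, tube2, tube3 below 0.03 m/s and x of tube1 in the frame of drawer_floor between -0.018 and 0.018 m and y of tube1 in the frame of drawer_floor between -0.11 and 0.11 m and z of tube1 in the frame of drawer_floor between 0.009 and 0.022 m and x of tube2 in the frame of drawer_floor between -0.018 and 0.018 m and y of tube2 in the frame of drawer_floor between -0.11 and 0.11 m and z of tube2 in the frame of drawer_floor between 0.009 and 0.022 m and x of tube3 in the frame of drawer_floor between -0.018 and 0.018 m and y of tube3 in the frame of drawer_floor between -0.11 and 0.11 m and z of tube3 in the frame of drawer_floor between 0.009 and 0.022 m and z of dowel in the frame of stand between 0.079 and 0.09 m and horizontal distance between dowel and stand below 0.01 m and angle between dowel's own z axis and vertical below 0.1 rad); the robot touches nothing.
It fails at once if a bystander (valve, gauge, clamp, bottle, mug, jar or brush) is moved by more than 40 mm (distance of any of valve, gauge, clamp, spray_bottle, mug, jar, brush from where it was at the start of the episode above 0.04 m).
It fails at once if a tube is dropped into the drawer (falls in faster than 0.9 m/s) ((z of tube0 in the frame of drawer_floor below 0.035 m and x of tube0 in the frame of drawer_floor between -0.06 and 0.06 m and y of tube0 in the frame of drawer_floor between -0.13 and 0.13 m and linear speed of tube0 above 0.9 m/s) or (z of tube1 in the frame of drawer_floor below 0.035 m and x of tube1 in the frame of drawer_floor between -0.06 and 0.06 m and y of tube1 in the frame of drawer_floor between -0.13 and 0.13 m and linear speed of tube1 above 0.9 m/s) or (z of tube2 in the frame of drawer_floor below 0.035 m and x of tube2 in the frame of drawer_floor between -0.06 and 0.06 m and y of tube2 in the frame of drawer_floor between -0.13 and 0.13 m and linear speed of tube2 above 0.9 m/s) or (z of tube3 in the frame of drawer_floor below 0.035 m and x of tube3 in the frame of drawer_floor between -0.06 and 0.06 m and y of tube3 in the frame of drawer_floor between -0.13 and 0.13 m and linear speed of tube3 above 0.9 m/s)).
Of tube0, tube1, tube2, tube3 only 2 to 4 are there at a start; the rules pass over those that are not, and their reading is None.
At some moment in a run one of tube0, tube1, tube2, tube3 may be knocked a few centimetres aside while the robot is not near it.
It also fails if it takes over 210 s, if anything falls off the work surface, if the arm or the gripper's body presses on something with over 40 N, if the wrist force passes 120 N, or if a joint passes its speed limit or range.

## Robot

A 6-joint arm with a two-finger parallel gripper is mounted at the origin on the work surface. World frame = base frame: x ahead of the robot, y to its left, z up, the work surface at z = 0. Lengths are in mm, angles in rad, forces in N, time in s.
With the tool pointing down it reaches from about 250 to 775 mm from the base axis. Payload 8.9 kg.
Tool frame: the origin (TCP) lies on the centre line of the jaws, within the pads' length; the fingertips stand 19 mm ahead of it and the grasp point (between the pads) is the TCP; z points along the fingers, y is the line along which they close (so a half turn about z gives the same grasp; the last joint's range is limited). The gripper opens to 85 mm and grips with 20 to 120 N. Pads are 22 mm wide; open, the fingers measure 114 mm over their backs; the gripper's body (76 mm by 85 mm) begins 54 mm behind the grasp point. The pads swing forward as they close: fully open they stand 13 mm farther back than shut.
Start: joints at [-1.259, 0.291, -0.153, 1.127, 0, 1.431], TCP at [228.736, -472.55, 250.305] pointing down, gripper open.
Joint ranges: [-2.52, 2.52], [-0.91, 1.74], [-1.3, 1.37], [-1.96, 2.02], [-1.52, 1.47], [-3.14, 3.14]. Speed limits (rad/s): [2.22, 2.22, 2.79, 3.14, 3.14, 3.14].

## Interface

Orientations are given as a unit quaternion [x, y, z, w].
In Python, from plant import monitor, imaging, order gives the robot as it stands.
- The arm moves only by the tool send_rows, never from a script. Its argument "steps" is a list that holds one entry, the list of rows, each a list of 5 numbers: the finger opening in cm, from 0 to 8.54, then the shift along the world's x, y, z in cm, then the turn about the world's z in rad. A call has 1 to 12 rows; each row shifts and turns the commanded pose from where the row before left it; what a row does not reach is not made up. A row lasts 1/10 s, in which the tool goes at most 50 mm and 8.59 degrees, less where a joint would pass 70% of its speed; a pose out of reach is approached as far as the arm can. A call is refused whole if a number of a shift passes 5 or a number of a turn 0.15, either way. A call with a gripper value outside its range is refused whole. The fingers move at their own pace and stop on an object; "force" is the grip in N (left out, the last holds). Time passes only in rows, so rows that do not move let the fingers close. It gives the time, the measured TCP pose, the force, the opening and the grip force at its end, in the units of the state.
- monitor.read_state(): the state, without advancing time (a new reading comes with each control period).
- imaging.read_camera(name): name is "scene" or "top" or "wrist"; returns (picture, depth): 480x640x3 uint8, blue, green, red; 480x640 float32, mm along the optical axis (not along the pixel's ray), 0 where there is no reading.
- imaging.calibration(name): a dict with "vertical_fov" (degrees; the focal length in pixels is half the picture's height over the tangent of half this angle, whatever the lens; pixels are square), "cx", "cy" (the principal point, pixels), "R" (3x3) and "t" (3): a world point X has camera coordinates R X + t. Camera axes: x right, y down, z forward; pixel columns grow to the right and rows downward; lengths in mm; the calibration is good to about 2 mm. A picture is of the moment at which its call begins: read the wrist's pose just before it. calibration takes no time and is no camera call; for the wrist camera it gives the pose at the moment of the call.
- order.hand_in(): hands the job in; it is judged then, once.
The state is a dict: "t": time; "qpos": joint angles; "qd": joint speeds; "joint_efforts": joint torques, N m; "tcp_pos": TCP position; "orientation": TCP orientation; "force": force on the tool from outside, world axes, zero at the start; "wrist_torque": the same for the moment, N m; "gripper_width": finger opening in mm; "finger_force": force on a finger pad.
Only numpy, scipy, OpenCV 4.12 (cv2) and the standard library are available. Lean on these libraries where they do the work, as an engineer would, in place of code of your own. Each camera call takes 0.05 s, during which the arm holds its last target. There are 200 camera calls.

## Working session

There is one attempt and no reset: what is moved stays moved. The work goes in short steps, Python scripts to look and compute and a tool call to move; the robot and the scene stay as the last step left them, time stands still between calls to the robot, and variables do not carry over. Pictures are saved under pics/ and viewed, at most 14 in all, crops included, and the job is handed in when it is done.

Besides the shell and the picture viewer there is one more tool, called after "Call:" by a JSON object that holds its "name" and its "arguments", one argument or row to a line. send_rows: Moves the arm, as the interface text tells. Its arguments: {"type":"object","properties":{"steps":{"type":"array"},"force":{"type":"number"}},"required":["steps"]}

```bash
mkdir -p pics; cat > h.py <<'E'
import numpy as np, cv2
from plant import monitor, imaging, order
def cam(n):
    c=imaging.calibration(n); p,d=imaging.read_camera(n); return p,d,c
def world(c,u,v,z):
    f=240/np.tan(np.radians(c["vertical_fov"])/2)
    return np.array(c["R"]).T@(np.array([(u-c["cx"])/f*z,(v-c["cy"])/f*z,z])-np.array(c["t"]))
def cloud(c,d):
    v,u=np.mgrid[:480,:640]
    f=240/np.tan(np.radians(c["vertical_fov"])/2)
    P=np.stack([(u-c["cx"])/f*d,(v-c["cy"])/f*d,d],-1)-np.array(c["t"])
    W=P@np.array(c["R"]); W[d==0]=np.nan; return W
def onplane(c,u,v,h):
    a=world(c,u,v,0);b=world(c,u,v,1000); s=(h-a[2])/(b[2]-a[2]); return a+s*(b-a)
E
python3 - <<'E'
from h import *
print(monitor.read_state())
for n in("scene","top"):
    p,d,c=cam(n); cv2.imwrite(f"pics/{n}0.png",p); np.savez(f"{n}0.npz",p=p,d=d,W=cloud(c,d)); print(n,c)
E
```

```text
{'t': 0.0, 'qpos': array([-1.25930635e+00,  2.91306948e-01, -1.54115174e-01,  1.12669905e+00,
       -4.61475006e-06,  1.43150063e+00]), 'qd': array([ 0.00152104, -0.00107283, -0.00034017,  0.00015186, -0.00033028,
        0.00075525]), 'joint_efforts': array([ 5.39769844e-04, -5.37149084e+01,  3.31365538e+01,  1.61150610e-02,
       -2.56437015e-04, -1.89602702e-06]), 'tcp_pos': array([ 228.60570327, -472.15949258,  249.72259711]), 'orientation': array([ 9.74706173e-01,  2.23489234e-01, -5.92610382e-05, -6.59770020e-04]), 'force': array([0.04029846, 0.14538363, 0.56183941]), 'wrist_torque': array([ 0.01950863, -0.03562248,  0.00806023]), 'finger_force': 0.0, 'gripper_width': 85.69813523748992}
scene {'vertical_fov': 49.84214688975346, 'cx': 313.240831163155, 'cy': 237.98663255050045, 'R': array([[-0.81961531,  0.57284424, -0.00895648],
       [ 0.37256142,  0.52104766, -0.76792404],
       [-0.43523411, -0.63273914, -0.6404783 ]]), 't': array([ 442.93795698, -147.47765547, 1471.37092781])}
top {'vertical_fov': 45.437456735123604, 'cx': 327.0458834245647, 'cy': 236.65385542901836, 'R': array([[-1.99946879e-03, -9.99997886e-01, -4.78891056e-04],
       [-9.94990908e-01,  2.03732019e-03, -9.99446989e-02],
       [ 9.99454633e-02,  2.76655940e-04, -9.94992878e-01]]), 't': array([   7.26165425,  537.00286378, 1596.45229975])}
```

View pics/top0.png

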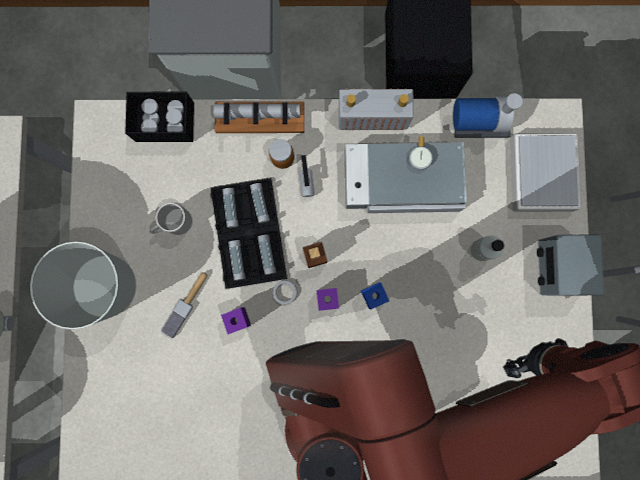

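View pics/scene0.png

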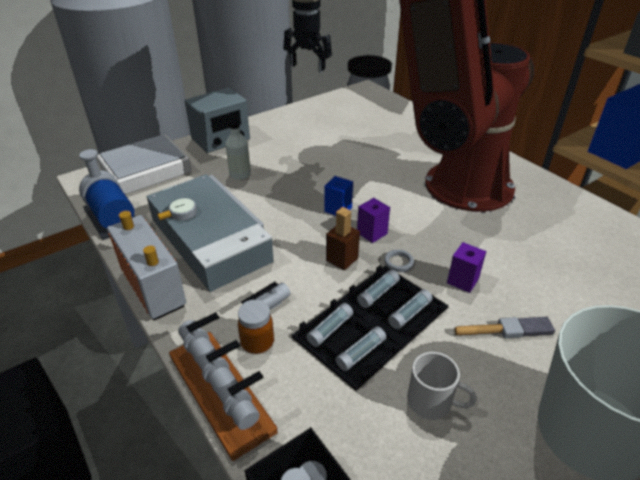

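The stand with the dowel is the dark brown block at top (315,253) / scene (343,240). The look-alikes are blue (374,295), purple (327,299) and purple (235,320). The four tubes to move are in the black tray at top (230,207), (262,201), (236,258), (265,253). The tubes in the orange rack (260,112) and the black box (160,115) aren't part of the job. I'll check these in one close crop.

```bash
python3 - <<'E'
from h import *
z=np.load("top0.npz"); p=z["p"]; W=z["W"]
cv2.imwrite("pics/crop1.png",cv2.resize(p[130:310,205:475],None,fx=2.96,fy=2.96,interpolation=cv2.INTER_CUBIC))
def st(m,name):
    m=m.astype(np.uint8); n,l,s,ce=cv2.connectedComponentsWithStats(m)
    for i in range(1,n):
        if s[i,4]>12:
            q=W[l==i]; r=cv2.minAreaRect(q[:,:2].astype(np.float32)); print(name,s[i,4],ce[i].round(1),q.mean(0).round(1),np.round(r[0],1),np.round(r[1],1),round(r[2],1))
Z=W[...,2]; v,u=np.mgrid[:480,:640]
st((Z>125)&(Z<165)&(u>295)&(u<335)&(v>230)&(v<275),"handle")
st((Z>75)&(Z<100)&(u>295)&(u<400)&(v>230)&(v<320),"stands")
st((Z>70)&(Z<86)&(u>335)&(u<475)&(v>130)&(v<220),"case")
tr=(u>205)&(u<295)&(v>170)&(v<295)
st((Z>27)&(Z<45)&tr,"tubes")
st((Z>4)&(Z<45)&tr,"tray")
for y in range(198,216,2): print(y,W[y,400].round(0))
E
```

```text
handle 100 [314.5 252.3] [484.1  39.1 144.5] [484.6  39.1] [25.7 25.4] 14.4
stands 314 [315.1 254.2] [483.4  38.8  84.7] [484.6  39.4] [56.  55.8] 15.6
stands 397 [375.9 295.3] [ 371.5 -125.6   84.6] [ 371.6 -125.5] [56.  56.2] 24.5
stands 387 [327.7 298.8] [362.6   4.7  84.7] [362.7   4.8] [55.8 55.8] 6.5
case 6545 [404.8 174.2] [ 705.8 -209.8   77.8] [ 709.3 -213.1] [172.5 331.7] 1.2
case 170 [400.5 207. ] [ 614.4 -197.    73.4] [ 614.3 -200.1] [ 12.1 180. ] 0.0
case 64 [446.9 206.2] [ 616.3 -325.5   73.6] [ 616.5 -324.9] [12.  58.3] 0.5
case 23 [461.7 205.7] [ 617.5 -366.3   73.2] [ 617.  -366.5] [15.8 12.2] 82.3
tubes 320 [259.5 201.8] [636.4 197.9  32.7] [636.1 198.5] [111.   28.6] 13.5
tubes 320 [230.  206.6] [622.6 281.2  32.8] [622.3 281.6] [110.   29.6] 7.9
tubes 331 [266.6 253.2] [490.1 176.5  33. ] [489.  176.1] [110.2  28.5] 11.5
tubes 320 [236.6 259.3] [473.  260.5  33. ] [472.9 261.9] [110.1  30.2] 10.8
tubes 13 [256.8 273.4] [433.4 203.6  29.4] [433.1 204.6] [11.8  8. ] 44.5
tray 15 [211.4 173.5] [724.1 341.5   5. ] [724.6 341.7] [ 7.1 24.3] 48.1
tray 4958 [249.2 233.8] [547.  228.2  17.3] [534.9 226.5] [358.2 202.2] 10.1
tray 13 [208.  261.7] [467.9 346.2   6.9] [469.4 345.8] [12.6 12.6] 33.8
198 [ 638. -195.   80.]
200 [ 635. -197.   69.]
202 [ 628. -196.   73.]
204 [ 633. -204.    8.]
206 [ 617. -196.   71.]
208 [ 611. -195.   76.]
210 [ 609. -198.   54.]
212 [ 609. -203.   13.]
214 [ 605. -205.   -3.]
```

View pics/crop1.png

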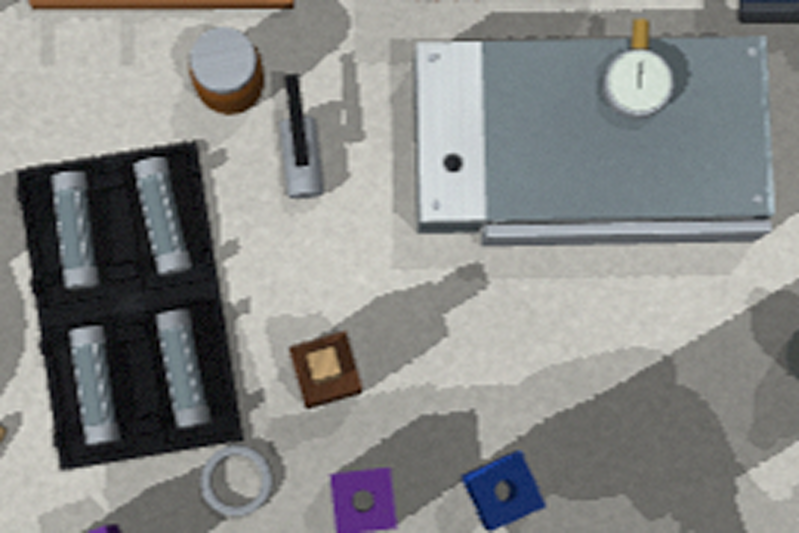

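Call:
{"name": "send_rows", "arguments": {
  "steps": [
    [[8.5,2.13,4.26,0,-0.016],[8.5,2.13,4.26,0,-0.016],[8.5,2.13,4.26,0,-0.016],[8.5,2.13,4.26,0,-0.016],[8.5,2.13,4.26,0,-0.016],[8.5,2.13,4.26,0,-0.016],[8.5,2.13,4.26,0,-0.016],[8.5,2.13,4.26,0,-0.016],[8.5,2.13,4.26,0,-0.016],[8.5,2.13,4.26,0,-0.016],[8.5,2.13,4.26,0,-0.016],[8.5,2.13,4.26,0,-0.016]]
  ]
}}

```text
t: 1.3
tcp_pos: [484.7, 40.7, 250.2]
orientation: [0.992, 0.129, -0.0, 0.0]
force: [0.8, -0.4, 0.5]
gripper_width: 85.0
finger_force: 0.0
```

Call:
{"name": "send_rows", "arguments": {
  "steps": [
    [[8.5,0,0,0,0],[8.5,0,0,0,0],[8.5,0,0,0,0]]
  ]
}}

```text
t: 1.6
tcp_pos: [483.8, 38.1, 250.0]
orientation: [0.992, 0.129, -0.0, 0.0]
force: [-0.2, -0.0, 0.3]
gripper_width: 85.1
finger_force: 0.0
```

```bash
cat >> h.py <<'E'
def yaw():
    s=monitor.read_state(); q=s["orientation"]
    return s["tcp_pos"].round(1), 2*np.arctan2(q[1],q[0])
E
python3 - <<'E'
from h import *
print(yaw()); p,d,c=cam("wrist"); cv2.imwrite("pics/w1.png",p); np.savez("w1.npz",p=p,d=d,W=cloud(c,d)); print(c)
W=cloud(c,d); m=(W[...,2]>135)&(W[...,2]<155); q=W[m]; print(m.sum(), cv2.minAreaRect(q[:,:2].astype(np.float32)) if m.sum() else 0)
c=imaging.calibration("top"); print("hole",onplane(c,358,184.7,78))
E
```

```text
(array([483.8,  38.1, 250. ]), np.float64(0.2585412855266512))
{'vertical_fov': 68.38511492851515, 'cx': 324.09707038526255, 'cy': 237.55840806747608, 'R': array([[ 2.55347319e-01, -9.66849321e-01, -3.70271794e-04],
       [-9.15431134e-01, -2.41890839e-01,  3.21674774e-01],
       [-3.11100602e-01, -8.17998328e-02, -9.46850148e-01]]), 't': array([-88.68869528, 409.95181363, 535.67575345])}
1405 ((485.0881652832031, 36.404178619384766), (25.862817764282227, 25.3277530670166), 14.644951820373535)
hole [676.21787388 -79.7956864   78.        ]
```

View pics/w1.png

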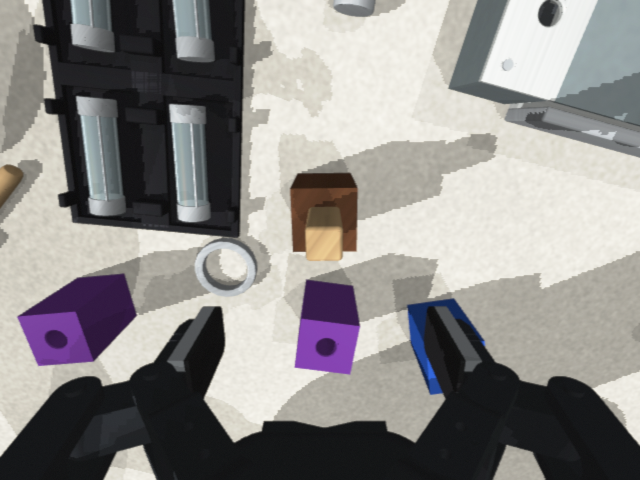

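Wrist view: the dowel handle top is at (325,232) in the brown stand, centred between the open fingers. The release hole is at (550,13). I'll grasp the handle.

Call:
{"name": "send_rows", "arguments": {
  "steps": [
    [[8.5,0.05,-0.05,-4,0],[8.5,0,0,-4,0],[8.5,0,0,-4,0],[8.5,0,0,-1.2,0],[2,0,0,0,0],[2,0,0,0,0],[2,0,0,0,0],[2,0,0,0,0],[2,0,0,0,0],[2,0,0,0,0],[2,0,0,0,0],[2,0,0,0,0]]
  ],
  "force": 50
}}

```text
t: 2.85
tcp_pos: [485.7, 37.9, 119.5]
orientation: [0.992, 0.129, 0.001, 0.0]
force: [-0.9, -0.8, 5.0]
gripper_width: 25.3
finger_force: 48.8
```

Call:
{"name": "send_rows", "arguments": {
  "steps": [
    [[2,0,0,0,0],[2,0,0,0,0],[2,0,0,1,0],[2,0,0,2,0],[2,0,0,3,0],[2,0,0,3,0],[2,0,0,2,0],[2,0,0,0,0]]
  ]
}}

```text
t: 3.65
tcp_pos: [486.6, 38.1, 231.9]
orientation: [0.992, 0.129, 0.003, 0.001]
force: [0.4, 0.4, -1.2]
gripper_width: 25.3
finger_force: 49.2
```

Call:
{"name": "send_rows", "arguments": {
  "steps": [
    [[2,2.0,-1.2,0,0],[2,4,-2.5,0,0],[2,4,-2.5,0,0],[2,4,-2.5,0,0],[2,3,-1.9,0,0],[2,2,-1.2,0,0],[2,0,0,0,0],[2,0,0,0,0],[2,0,0,0,0],[2,0,0,0,0]]
  ]
}}

```text
t: 4.65
tcp_pos: [674.1, -79.1, 228.7]
orientation: [0.992, 0.129, -0.0, -0.0]
force: [0.1, 0.4, -0.3]
gripper_width: 25.4
finger_force: 49.3
```

```bash
python3 - <<'E'
from h import *
print(yaw()); p,d,c=cam("wrist"); cv2.imwrite("pics/w2.png",p); np.savez("w2.npz",p=p,d=d,W=cloud(c,d))
np.save("c2.npy",c,allow_pickle=True)
E
```

```text
(array([674.1, -79.1, 228.7]), np.float64(0.25952351706474364))
```

View pics/w2.png

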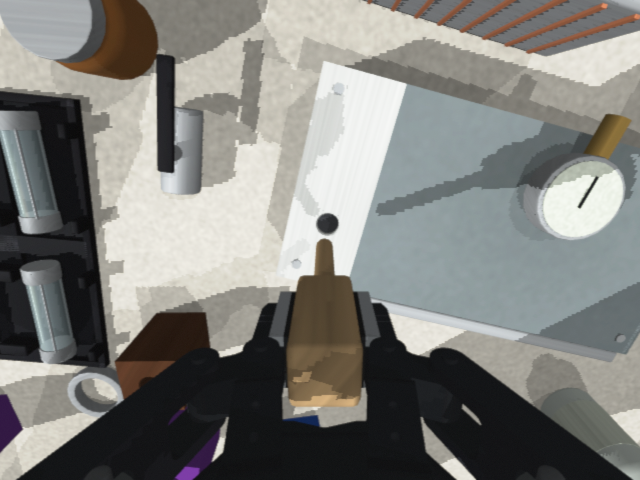

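The rod's lower end is at about (324,242) and the hole at (327,223), so they nearly line up. I'll work out the offset.

```bash
python3 - <<'E'
from h import *
z=np.load("w2.npz"); p,W=z["p"],z["W"]; c=np.load("c2.npy",allow_pickle=True).item()
g=p.max(2); m=np.zeros_like(g); m[205:245,305:350]=(g[205:245,305:350]<80); m[236:]=0
n,l,s,ce=cv2.connectedComponentsWithStats(m.astype(np.uint8))
for i in range(1,n):
    if s[i,4]>30: print(s[i],ce[i], onplane(c,*ce[i],78))
Z=W[...,2]
v,u=np.mgrid[:480,:640]
r=(u>300)&(u<350)&(v>230)&(v<285)
for lo in range(105,195,10):
    q=W[r&(Z>lo)&(Z<lo+10)]
    if len(q): print(lo,len(q),q.mean(0).round(1),q.min(0).round(1),q.max(0).round(1))
top=np.load("top0.npz")["p"][175:196,345:372].max(2); print(top[4:16:1,6:20])
# side widths of rod in camera frame: row-wise u bounds
for y in (240,244,250,258): 
    k=np.where((Z[y]>100)&(u[y]>305)&(u[y]<345))[0]; print(y,k.min(),k.max()) if len(k) else None
# case front edges
q=W[(Z>74)&(Z<81)]; print(q.min(0),q.max(0))
E
```

```text
[318 214  20  19 295] [327.41694915 223.13220339] [677.01015398 -83.21004124  78.        ]
115 22 [677.1 -79.6 123.9] [672.1 -86.  122.2] [679.  -75.9 125. ]
125 84 [677.4 -80.7 130. ] [672.6 -87.4 125.1] [679.1 -75.8 134.9]
135 93 [677.5 -80.6 139.9] [673.2 -86.9 135.1] [679.2 -75.8 144.8]
145 111 [677.3 -80.4 150.1] [671.8 -87.4 145.1] [679.3 -75.8 155. ]
155 120 [677.5 -80.6 160.1] [672.7 -87.1 155.1] [679.4 -75.9 164.7]
165 136 [677.6 -80.4 170. ] [671.1 -86.7 165.1] [679.4 -75.8 175. ]
175 84 [678.1 -80.3 178.3] [674.6 -85.4 175. ] [679.5 -75.8 182.9]
[[214 213 216 215 212 214 215 211 211 211 210 213 212 209]
 [215 212 218 214 213 216 218 216 212 211 211 214 209 209]
 [216 215 215 219 217 215 202 193 206 215 212 211 212 211]
 [212 216 218 215 176 113  82  82 121 182 216 214 211 211]
 [212 218 220 194 119  51  41  41  45 103 181 215 213 210]
 [214 217 223 177  64  49  52  44  32  71 168 217 213 210]
 [216 217 220 179  68  48  52  43  34  49 160 217 213 211]
 [218 215 219 201 128  52  50  35  28  98 181 219 214 211]
 [216 214 219 220 179  97  44  30  62 153 206 217 213 212]
 [216 213 219 220 212 201 190 187 197 212 218 217 213 212]
 [215 218 218 218 216 217 218 215 216 215 212 218 212 214]
 [215 215 218 218 216 216 216 213 214 210 212 214 215 212]]
240 319 329
244 317 332
250 316 333
258 315 333
[ 353.354744   -452.03456861   74.00006296] [851.86049656 126.32665965  80.99969016]
```

Call:
{"name": "send_rows", "arguments": {
  "steps": [
    [[2,0.42,-0.15,0,0],[2,0,0,-1,0],[2,0,0,-1,0],[2,0,0,0,0],[2,0,0,0,0],[2,0,0,0,0]]
  ]
}}

```text
t: 5.3
tcp_pos: [679.1, -81.4, 208.4]
orientation: [0.992, 0.129, 0.0, 0.0]
force: [-0.6, 1.1, -0.4]
gripper_width: 25.7
finger_force: 49.3
```

```bash
python3 - <<'E'
from h import *
print(yaw()); p,d,c=cam("wrist"); W=cloud(c,d); Z=W[...,2]
cv2.imwrite("pics/w3.png",cv2.resize(p[180:300,260:400],None,fx=5,fy=5,interpolation=cv2.INTER_CUBIC))
v,u=np.mgrid[:480,:640]; r=(u>300)&(u<350)&(v>225)&(v<285)
for lo in (90,100,110,120,130,140): 
    q=W[r&(Z>lo)&(Z<lo+10)]
    if len(q): print(lo,len(q),q.mean(0).round(1),q.min(0).round(1),q.max(0).round(1))
g=p.max(2); m=(g<80)&(u>300)&(u<350)&(v>190)&(v<250)&(Z<90)
e=cv2.fitEllipse(np.argwhere(m)[:,::-1][cv2.convexHull(np.argwhere(m)[:,::-1].astype(np.int32),returnPoints=False)[:,0]].astype(np.float32)); print(m.sum(),e,onplane(c,*e[0],78))
E
```

```text
(array([679.1, -81.4, 208.4]), np.float64(0.258745460721327))
100 67 [682.3 -82.8 106.1] [677.  -89.7 101.7] [684.  -78.2 110. ]
110 90 [682.4 -82.8 115.2] [678.1 -89.5 110. ] [684.2 -78.1 120. ]
120 99 [682.4 -82.6 125.3] [676.9 -88.9 120.1] [684.1 -78.1 130. ]
130 120 [682.4 -82.9 135.3] [677.6 -89.7 130.1] [684.2 -78.1 140. ]
140 127 [682.5 -82.7 145.3] [676.7 -89.1 140.2] [684.3 -78.1 150. ]
245 ((323.1373291015625, 235.74354553222656), (19.41438865661621, 21.25887107849121), 82.20560455322266) [677.19891277 -83.22480178  78.        ]
```

View pics/w3.png

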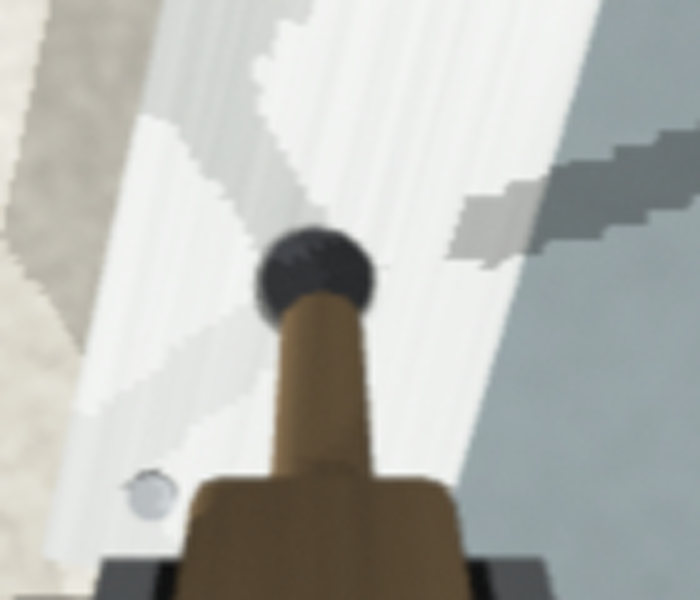

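Call:
{"name": "send_rows", "arguments": {
  "steps": [
    [[2,-0.06,0.07,-1,0],[2,0,0,-1,0],[2,0,0,-1,0],[2,0,0,-1,0],[2,0,0,0,0]]
  ]
}}

```text
t: 5.85
tcp_pos: [677.6, -80.5, 166.3]
orientation: [0.992, 0.129, -0.001, -0.0]
force: [-0.8, 0.5, -1.1]
gripper_width: 25.4
finger_force: 49.1
```

Call:
{"name": "send_rows", "arguments": {
  "steps": [
    [[2,0,0,-0.6,0],[2,0,0,-0.6,0],[2,0,0,-0.2,0],[2,0,0,0,0],[2,0,0,0,0]]
  ]
}}

```text
t: 6.35
tcp_pos: [678.6, -80.7, 154.7]
orientation: [0.992, 0.129, 0.0, 0.0]
force: [-1.1, 1.3, 3.6]
gripper_width: 25.4
finger_force: 49.7
```

```bash
python3 - <<'E'
from h import *
print(yaw()); p,d,c=cam("top"); W=cloud(c,d); cv2.imwrite("pics/t2.png",p)
Z=W[...,2]; m=(Z>60)&(Z<85)&(W[...,0]<640)&(W[...,0]>420)&(W[...,1]<-100)&(W[...,1]>-400); q=W[m]; print(m.sum(),q.mean(0) if m.sum() else 0, cv2.minAreaRect(q[:,:2].astype(np.float32)))
E
```

```text
(array([678.6, -80.7, 154.7]), np.float64(0.25882545744425767))
776 [ 581.01861634 -270.41436086   74.31396513] ((578.3538818359375, -270.76666259765625), (218.5710906982422, 122.78517150878906), 89.84602355957031)
```

View pics/t2.png

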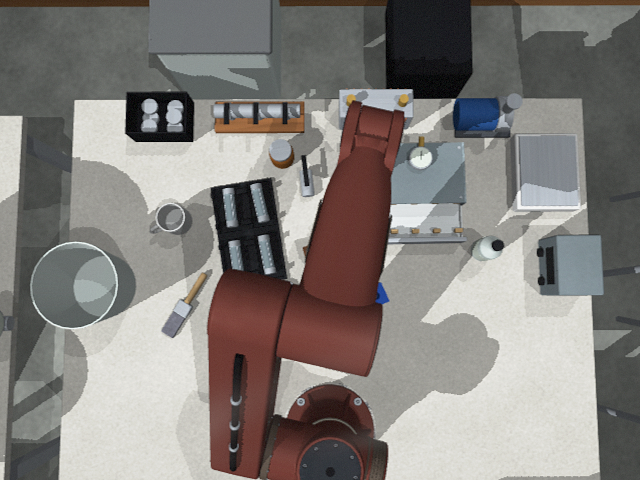

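The drawer is out and still moving: its front panel is at row ~240, columns 390–465. I'll wait, then lift the dowel and carry it back.

Call:
{"name": "send_rows", "arguments": {
  "steps": [
    [[2,0,0,0,0],[2,0,0,0,0],[2,0,0,0,0],[2,0,0,0,0],[2,0,0,1,0],[2,0,0,2,0],[2,0,0,3,0],[2,0,0,2,0],[2,0,0,0,0]]
  ]
}}

```text
t: 7.3
tcp_pos: [679.7, -81.0, 237.7]
orientation: [0.992, 0.129, 0.002, 0.001]
force: [0.2, -0.6, -1.0]
gripper_width: 25.5
finger_force: 49.2
```

Call:
{"name": "send_rows", "arguments": {
  "steps": [
    [[2,-2,1.2,0,0],[2,-4,2.5,0,0],[2,-4,2.5,0,0],[2,-4,2.5,0,0],[2,-3,1.9,0,0],[2,-2.36,1.28,0,0],[2,0,0,0,0],[2,0,0,0,0],[2,0,0,0,0],[2,0,0,0,0]]
  ]
}}

```text
t: 8.3
tcp_pos: [485.5, 37.7, 233.9]
orientation: [0.992, 0.129, -0.0, 0.0]
force: [0.9, 1.0, -1.1]
gripper_width: 25.8
finger_force: 49.3
```

```bash
python3 - <<'E'
from h import *
print(yaw()); p,d,c=cam("wrist"); W=cloud(c,d); Z=W[...,2]
cv2.imwrite("pics/w4.png",p[130:430,120:520])
m=(Z>82)&(Z<88); n,l,s,ce=cv2.connectedComponentsWithStats(m.astype(np.uint8))
for i in range(1,n):
    if s[i,4]>60: q=W[l==i]; print(s[i],ce[i],q.mean(0),cv2.minAreaRect(q[:,:2].astype(np.float32)))
v,u=np.mgrid[:480,:640]; r=(u>290)&(u<360)
for lo in (95,105,115,130,140): 
    q=W[r&(Z>lo)&(Z<lo+10)]
    if len(q): print(lo,len(q),q.mean(0).round(1),q.min(0).round(1),q.max(0).round(1))
E
```

```text
(array([485.5,  37.7, 233.9]), np.float64(0.25805619337189645))
[ 287  192   72   69 3808] [322.98293067 223.65073529] [487.71070362  37.04261962  86.56950423] ((484.65264892578125, 36.11238098144531), (56.5409049987793, 56.045223236083984), 15.578248023986816)
[   2  319   84   60 3253] [ 44.48416846 348.95388872] [307.41735603 252.75130636  86.37158398] ((305.2764892578125, 253.66571044921875), (57.22576904296875, 58.826175689697266), 20.443321228027344)
[464 349  28  25 346] [481.83815029 358.76589595] [ 399.42979402 -137.918041     86.00220275] ((400.8192138671875, -139.57363891601562), (32.404624938964844, 16.43810272216797), 67.93572235107422)
130 86 [488.8  36.1 135.1] [483.8  29.3 130. ] [490.5  40.9 139.9]
140 89 [488.9  36.3 145. ] [482.5  29.9 140.1] [490.6  40.8 149.8]
```

View pics/w4.png

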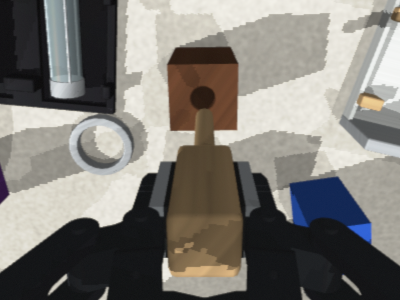

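The rod hangs over the stand's hole (crop (203,97)), with about 1 mm of offset. I'll lower it.

Call:
{"name": "send_rows", "arguments": {
  "steps": [
    [[2,0.05,0.1,-2,0],[2,0,0,-2,0],[2,0,0,-2,0],[2,0,0,-2,0],[2,0,0,-1,0],[2,0,0,-1,0],[2,0,0,-0.7,0],[2,0,0,0,0],[2,0,0,0,0],[2,0,0,0,0]]
  ]
}}

```text
t: 9.35
tcp_pos: [485.8, 39.1, 127.9]
orientation: [0.992, 0.129, 0.001, 0.0]
force: [-0.7, 0.1, -0.2]
gripper_width: 25.7
finger_force: 49.3
```

Call:
{"name": "send_rows", "arguments": {
  "steps": [
    [[2,0,0,-0.4,0],[2,0,0,-0.3,0],[2,0,0,-0.1,0],[2,0,0,0,0],[2,0,0,0,0]]
  ]
}}

```text
t: 9.85
tcp_pos: [485.3, 39.2, 119.5]
orientation: [0.992, 0.129, 0.0, 0.0]
force: [-2.3, 1.2, 6.4]
gripper_width: 25.5
finger_force: 50.0
```

Down, with a contact force of 6 N. I'll release and rise.

Call:
{"name": "send_rows", "arguments": {
  "steps": [
    [[8.5,0,0,0,0],[8.5,0,0,0,0],[8.5,0,0,0,0],[8.5,0,0,0,0],[8.5,0,0,0,0],[8.5,0,0,0,0],[8.5,0,0,2,0],[8.5,0,0,4,0],[8.5,0,0,4,0],[8.5,0,0,4,0]]
  ]
}}

```text
t: 10.85
tcp_pos: [485.0, 39.2, 260.8]
orientation: [0.992, 0.129, -0.0, -0.0]
force: [0.5, -0.4, -0.2]
gripper_width: 85.1
finger_force: 0.0
```

Call:
{"name": "send_rows", "arguments": {
  "steps": [
    [[8.5,-2,-1,4,0],[8.5,-2,-1,4,0],[8.5,-2,-1,0,0],[8.5,-2,0,0,0],[8.5,-2,0,0,0],[8.5,0,0,0,0],[8.5,0,0,0,0],[8.5,0,0,0,0]]
  ]
}}

```text
t: 11.65
tcp_pos: [386.0, 9.1, 339.3]
orientation: [0.992, 0.129, 0.0, 0.0]
force: [0.6, -1.1, -0.2]
gripper_width: 85.0
finger_force: 0.0
```

```bash
cat > meas.py <<'E'
from h import *
def rect(q): return cv2.minAreaRect(q[:,:2].astype(np.float32))
def tubes(W,lo=29,box=(400,720,100,350)):
    Z=W[...,2]; m=(Z>lo)&(Z<40)&(W[...,0]>box[0])&(W[...,0]<box[1])&(W[...,1]>box[2])&(W[...,1]<box[3])
    n,l,s,ce=cv2.connectedComponentsWithStats(m.astype(np.uint8))
    for i in range(1,n):
        if s[i,4]>60:
            q=W[l==i]; r=rect(q)
            if 20<min(r[1])<34: print("tube",s[i,4],ce[i].round(),np.round(r[0],1),np.round(r[1],1),round(r[2],1),q.mean(0).round(1))
E
python3 - <<'E'
from meas import *
print(yaw())
for n in("wrist","top"):
    p,d,c=cam(n); W=cloud(c,d); Z=W[...,2]; cv2.imwrite(f"pics/{n}5.png",p); print(n); tubes(W)
    m=(Z>130)&(Z<150)&(abs(W[...,0]-485)<40)&(abs(W[...,1]-38)<40); print("handle",m.sum(),W[m].mean(0) if m.sum() else 0)
    m=(Z>66)&(Z<77)&(W[...,0]<600)&(W[...,0]>420)&(W[...,1]<-100)&(W[...,1]>-400); print("panel",m.sum(),W[m].mean(0),rect(W[m]))
    m=(Z>31)&(Z<37)&(W[...,0]<620)&(W[...,0]>460)&(W[...,1]<-95)&(W[...,1]>-390)
    k,l,s,ce=cv2.connectedComponentsWithStats(m.astype(np.uint8))
    for i in range(1,k):
        if s[i,4]>8: print("post",s[i,4],ce[i].round(),W[l==i].mean(0).round(1))
E
```

```text
(array([386. ,   9.1, 339.3]), np.float64(0.2587976036213421))
wrist
tube 2425 [125.  53.] [473.2 257.5] [109.5  27.9] 9.1 [475.2 256.   33.8]
tube 2420 [203.  58.] [489.2 172.9] [110.2  27.5] 11.6 [491.8 172.5  33.8]
handle 1004 [484.16909198  36.46681585 146.3564244 ]
panel 2204 [ 478.07458608 -221.41185501   73.33972153] ((478.18994140625, -225.77493286132812), (12.023470878601074, 221.29763793945312), 0.8540439605712891)
post 388 [552.  32.] [ 614.2 -186.4   34.2]
post 261 [490.  41.] [ 589. -125.   35.]
post 232 [543.  56.] [ 589.8 -186.6   35.1]
post 229 [593.  71.] [ 590.7 -246.5   35. ]
post 93 [636.  84.] [ 590.7 -300.2   34.3]
post 203 [462. 120.] [ 505.4 -126.    35.2]
post 186 [512. 133.] [ 506.4 -187.9   34.9]
post 21 [445. 142.] [ 476.9 -116.    33.9]
post 183 [559. 146.] [ 507.4 -247.7   35. ]
post 185 [605. 158.] [ 508.3 -307.2   34.9]
top
tube 265 [259. 202.] [636.6 197.6] [110.   26.6] 14.0 [636.1 197.8  33.7]
tube 255 [230. 207.] [622.7 280.9] [109.2  28.2] 8.0 [622.6 281.2  33.7]
tube 254 [266. 254.] [488.9 176.1] [110.2  26.4] 12.3 [489.1 176.8  33.1]
tube 251 [237. 259.] [473.5 259.8] [109.5  29.9] 9.4 [472.8 260.6  33.3]
handle 44 [489.82156692  37.78158908 143.86841244]
panel 366 [ 478.80558598 -247.46519729   71.67116204] ((478.7243957519531, -246.7342529296875), (12.479604721069336, 265.2093811035156), 1.0201784372329712)
post 12 [401. 208.] [ 616.  -203.    34.6]
post 9 [409. 209.] [ 615.7 -225.4   35.1]
post 20 [415. 217.] [ 591.7 -243.1   33.9]
post 10 [435. 216.] [ 593.1 -299.8   33.5]
post 24 [459. 217.] [ 592.8 -366.1   33.4]
post 19 [372. 218.] [ 590.  -120.7   33.9]
post 9 [393. 218.] [ 589.  -181.5   33.3]
post 23 [395. 247.] [ 506.7 -185.8   33.8]
post 12 [415. 247.] [ 506.7 -241.3   35.3]
post 21 [437. 246.] [ 509.1 -304.5   33.8]
post 20 [460. 245.] [ 511.7 -367.1   33.5]
post 19 [374. 248.] [ 505.3 -125.    34.2]
```

View pics/wrist5.png

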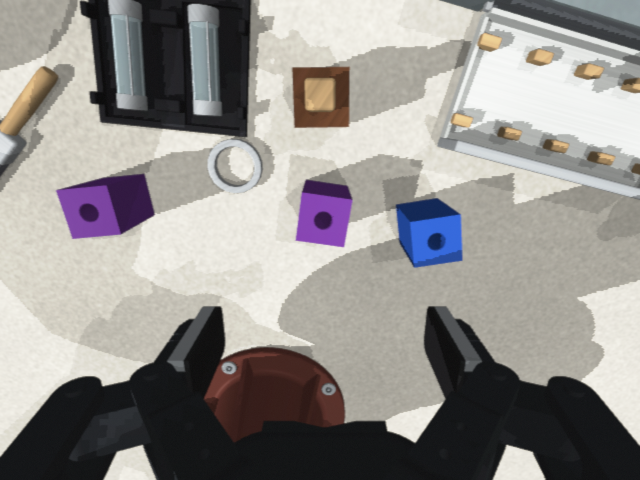

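Dowel back in its stand (handle top at (320,95)). The drawer is fully out with its five post pairs visible at right, and all four tubes are still in the tray. Next I fetch the near-right tube A at (489,174.5).

Call:
{"name": "send_rows", "arguments": {
  "steps": [
    [[8.5,1.72,2.76,-1.5,-0.009],[8.5,1.72,2.76,-1.5,-0.009],[8.5,1.72,2.76,-1.5,-0.009],[8.5,1.72,2.76,-1.5,-0.009],[8.5,1.72,2.76,-1.5,-0.009],[8.5,1.7,2.74,-1.5,-0.008],[8.5,0,0,-4,0],[8.5,0,0,-4,0],[8.5,0,0,-4,0],[8.5,0,0,0,0],[8.5,0,0,0,0],[8.5,0,0,0,0]]
  ]
}}

```text
t: 12.95
tcp_pos: [489.9, 174.9, 131.3]
orientation: [0.995, 0.103, 0.001, -0.0]
force: [-0.2, 0.3, -0.4]
gripper_width: 85.0
finger_force: 0.0
```

```bash
python3 - <<'E'
from meas import *
print(yaw())
p,d,c=cam("wrist"); W=cloud(c,d); tubes(W)
E
```

```text
(array([489.9, 174.9, 131.3]), np.float64(0.20579069549196952))
tube 4001 [187.  47.] [593.2 274.4] [49.3 27.2] 7.3 [592.7 273.   33.8]
tube 4297 [340.  51.] [608.7 188.6] [52.8 27.3] 13.8 [608.4 188.3  33.8]
tube 5254 [196. 235.] [473.2 258.3] [110.   27.1] 9.1 [481.  258.1  33.8]
tube 5520 [323. 242.] [488.8 173.6] [110.2  27.2] 11.4 [493.2 174.5  33.8]
```

Call:
{"name": "send_rows", "arguments": {
  "steps": [
    [[8.5,-0.05,0,-4,0],[8.5,0,0,-3,0],[8.5,0,0,-2,0],[8.5,0,0,-0.9,0],[8.5,0,0,0,0],[2.5,0,0,0,0],[2.5,0,0,0,0],[2.5,0,0,0,0],[2.5,0,0,0,0],[2.5,0,0,0,0],[2.5,0,0,0,0],[2.5,0,0,0,0]]
  ]
}}

```text
t: 14.2
tcp_pos: [488.4, 174.7, 31.3]
orientation: [0.995, 0.103, 0.001, -0.0]
force: [-1.5, -1.0, 8.5]
gripper_width: 30.2
finger_force: 48.8
```

Call:
{"name": "send_rows", "arguments": {
  "steps": [
    [[2.5,0,0,0,0],[2.5,0,0,1,0],[2.5,0,0,1,0],[2.5,0,0,0,0],[2.5,0,0,0,0]]
  ]
}}

```text
t: 14.7
tcp_pos: [488.2, 174.6, 50.8]
orientation: [0.995, 0.103, 0.0, -0.0]
force: [0.3, -0.3, -1.0]
gripper_width: 30.1
finger_force: 49.9
```

Call:
{"name": "send_rows", "arguments": {
  "steps": [
    [[2.5,0,0,2,0],[2.5,0,0,4,0],[2.5,0,0,4,0],[2.5,0,0,4,0],[2.5,0,0,4,0],[2.5,0,0,0,0]]
  ]
}}

```text
t: 15.3
tcp_pos: [490.4, 175.1, 235.1]
orientation: [0.995, 0.103, 0.004, -0.0]
force: [0.6, 0.4, -1.9]
gripper_width: 30.3
finger_force: 50.0
```

Call:
{"name": "send_rows", "arguments": {
  "steps": [
    [[2.5,0.3,-2,0,-0.01],[2.5,0.5,-4,0,-0.018],[2.5,0.54,-4.5,0,-0.018],[2.5,0.54,-4.5,0,-0.018],[2.5,0.54,-4.5,0,-0.018],[2.5,0.54,-4.5,0,-0.018],[2.5,0.54,-4.5,0,-0.018],[2.5,0.54,-4.5,0,-0.018],[2.5,0.54,-4.5,0,-0.018],[2.5,0.54,-4.5,0,-0.018],[2.5,0.54,-4.5,0,-0.018],[2.5,0.54,-4.5,0,0]]
  ]
}}

```text
t: 16.5
tcp_pos: [549.4, -337.1, 228.8]
orientation: [1.0, 0.008, -0.001, -0.001]
force: [1.2, -0.4, -1.1]
gripper_width: 29.9
finger_force: 50.0
```

Call:
{"name": "send_rows", "arguments": {
  "steps": [
    [[2.5,0,0,-2,0],[2.5,0,0,-4,0],[2.5,0,0,-4,0],[2.5,0,0,0,0],[2.5,0,0,0,0],[2.5,0,0,0,0]]
  ]
}}

```text
t: 17.1
tcp_pos: [550.9, -336.1, 132.3]
orientation: [1.0, 0.008, 0.001, 0.001]
force: [0.3, 0.7, -0.5]
gripper_width: 30.3
finger_force: 50.1
```

```bash
cat >> meas.py <<'E'
def place(W):
    Z=W[...,2]; b=(W[...,0]<640)&(W[...,0]>460)&(W[...,1]<-90)&(W[...,1]>-400)
    m=(Z>32)&(Z<37)&b
    k,l,s,ce=cv2.connectedComponentsWithStats(m.astype(np.uint8))
    for i in range(1,k):
        if s[i,4]>60:
            r=rect(W[l==i])
            print("post/tube",s[i,4],ce[i].round(),np.round(r[0],1),np.round(r[1],1),round(r[2],1))
def held(W,zc):
    Z=W[...,2]; m=(Z>zc+8)&(Z<zc+20); u=np.arange(640)[None]; v=np.arange(480)[:,None]
    k,l,s,ce=cv2.connectedComponentsWithStats(m.astype(np.uint8))
    for i in range(1,k):
        if s[i,4]>300: r=rect(W[l==i]); print("held?",s[i],ce[i].round(),np.round(r[0],1),np.round(r[1],1),round(r[2],1),W[l==i].mean(0).round(1))
E
python3 - <<'E'
from meas import *
P,y=yaw();print(P,y)
p,d,c=cam("wrist"); W=cloud(c,d); cv2.imwrite("pics/w6.png",p); place(W); held(W,P[2]-11)
E
```

```text
[ 550.9 -336.1  132.3] 0.016012726266453888
post/tube 217 [  5. 187.] [ 589.9 -135.3] [ 7.6 11.9] 82.3
post/tube 610 [ 90. 186.] [ 591.  -188.2] [21.4 11.7] 89.9
post/tube 589 [184. 186.] [ 591.9 -248.3] [11.6 20.1] 0.4
post/tube 555 [277. 186.] [ 592.4 -307.8] [12.4 20.1] 0.2
post/tube 620 [375. 186.] [ 593.3 -369.9] [12.3 21.9] 0.5
post/tube 540 [ 28. 303.] [ 506.1 -127.6] [12.5 23.3] 0.7
post/tube 481 [115. 303.] [ 507.2 -189.6] [12.7 20. ] 2.4
post/tube 456 [199. 303.] [ 508.1 -249.6] [12.3 19.7] 2.5
post/tube 61 [380. 299.] [ 513.6 -378.5] [4.8 5.8] 1.9
post/tube 888 [133. 332.] [ 483.5 -199.7] [  2.9 167.6] 0.8
held? [  287   197    76   230 13838] [325. 305.] [ 554.2 -338. ] [105.5  28. ] 0.8 [ 562.3 -338.1  134.6]
held? [250 302  40  62 671] [274. 320.] [ 551.5 -316.4] [23.4 14. ] 0.9 [ 558.1 -318.   135.5]
held? [360 302  40  62 680] [375. 320.] [ 552.6 -360.1] [22.6 14. ] 1.3 [ 558.8 -358.3  135.6]
held? [528 393  55  39 845] [558. 409.] [ 513.3 -444.6] [27.2  7.4] 67.4 [ 513.9 -442.1  133.9]
```

View pics/w6.png

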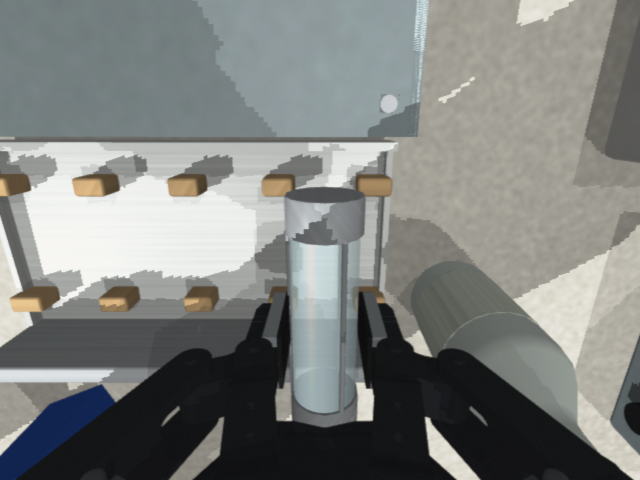

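The tube is held square over the right-most groove, between the posts at (277,186) and (375,186). Centring is good to under 1 mm, so I'll lower it gently.

Call:
{"name": "send_rows", "arguments": {
  "steps": [
    [[2.5,-0.1,-0.05,-3,0],[2.5,0,0,-3,0],[2.5,0,0,-1,0],[2.5,0,0,-0.6,0],[2.5,0,0,-0.5,0],[2.5,0,0,-0.3,0],[2.5,0,0,-0.2,0],[2.5,0,0,0,0],[2.5,0,0,0,0]]
  ]
}}

```text
t: 18.05
tcp_pos: [549.0, -336.1, 44.7]
orientation: [1.0, 0.008, 0.0, 0.0]
force: [0.5, 0.5, -0.6]
gripper_width: 30.1
finger_force: 50.2
```

Call:
{"name": "send_rows", "arguments": {
  "steps": [
    [[2.5,0,0,-0.15,0],[2.5,0,0,-0.1,0],[2.5,0,0,0,0],[2.5,0,0,0,0]]
  ]
}}

```text
t: 18.45
tcp_pos: [549.0, -336.1, 42.3]
orientation: [1.0, 0.008, 0.0, 0.0]
force: [-1.3, -0.6, 5.2]
gripper_width: 30.3
finger_force: 50.8
```

Call:
{"name": "send_rows", "arguments": {
  "steps": [
    [[4.4,0,0,0,0],[4.4,0,0,0,0],[4.4,0,0,0,0],[4.4,0,0,1,0],[4.4,0,0,3,0],[4.4,0,0,4,0],[4.4,0,0,4,0],[4.4,0,0,4,0],[4.4,0,0,3,0],[4.4,0,0,0,0]]
  ]
}}

```text
t: 19.45
tcp_pos: [550.7, -337.3, 237.6]
orientation: [1.0, 0.008, 0.003, 0.003]
force: [0.5, -0.5, 0.0]
gripper_width: 44.1
finger_force: 0.0
```

```bash
python3 - <<'E'
from meas import *
P,y=yaw();print(P,y)
p,d,c=cam("wrist"); W=cloud(c,d)
Z=W[...,2]; m=(Z>41)&(Z<52)&(W[...,0]>480)&(W[...,0]<615)&(W[...,1]<-290)&(W[...,1]>-390); q=W[m]; print("placed",m.sum(),rect(q),q.mean(0))
p,d,c=cam("top"); tubes(cloud(c,d))
E
```

```text
[ 550.7 -337.3  237.6] 0.015830817194874648
placed 3259 ((544.8162231445312, -335.6861267089844), (119.51447296142578, 92.84637451171875), 0.841090977191925) [ 543.84640641 -337.98450062   45.20553174]
tube 259 [259. 202.] [636.9 196.8] [109.9  28.1] 12.0 [636.2 197.8  33.2]
tube 253 [230. 207.] [622.8 281.2] [109.6  29.1] 8.3 [622.2 281.   33.4]
tube 235 [236. 260.] [473.  260.9] [109.9  26.1] 9.6 [470.3 260.7  33.5]
```

Call:
{"name": "send_rows", "arguments": {
  "steps": [
    [[8.5,-0.5,4.2,0,0.012],[8.5,-0.6,4.5,0,0.012],[8.5,-0.6,4.6,0,0.012],[8.5,-0.6,4.6,0,0.012],[8.5,-0.6,4.6,0,0.012],[8.5,-0.6,4.6,0,0.012],[8.5,-0.6,4.6,0,0.012],[8.5,-0.6,4.6,0,0.012],[8.5,-0.6,4.6,0,0.012],[8.5,-0.6,4.6,0,0.012],[8.5,-0.6,4.6,0,0.012],[8.5,-0.6,4.6,0,0.012]]
  ]
}}

```text
t: 20.75
tcp_pos: [481.7, 183.6, 230.7]
orientation: [0.995, 0.104, -0.003, -0.013]
force: [0.4, 0.0, 0.5]
gripper_width: 85.0
finger_force: 0.0
```

Call:
{"name": "send_rows", "arguments": {
  "steps": [
    [[8.5,-0.55,4.8,0,0],[8.5,0,0,-3,0],[8.5,0,0,-4,0],[8.5,0,0,-3,0],[8.5,0,0,0,0],[8.5,0,0,0,0],[8.5,0,0,0,0]]
  ]
}}

```text
t: 21.45
tcp_pos: [484.5, 206.1, 133.2]
orientation: [0.993, 0.118, -0.002, -0.023]
force: [0.2, -0.0, 0.4]
gripper_width: 85.3
finger_force: 0.0
```

```bash
python3 - <<'E'
from meas import *
print(yaw())
p,d,c=cam("wrist"); W=cloud(c,d); tubes(W)
E
```

```text
(array([484.5, 206.1, 133.2]), np.float64(0.23721018409458858))
tube 3889 [258.  47.] [593.2 274.8] [49.5 27.1] 7.8 [592.9 273.7  33.8]
tube 4516 [410.  53.] [609.7 188.5] [54.6 27.2] 13.5 [609.4 189.   33.7]
tube 5340 [251. 236.] [473.  258.1] [110.6  27. ] 9.2 [477.7 258.   33.8]
```

```bash
python3 - <<'E'
from h import *
s=monitor.read_state(); print(s["qpos"].round(3),s["orientation"],s["tcp_pos"],s["t"])
E
```

```text
[ 0.236  0.386 -0.345  0.838  0.046  3.141] [ 0.99271142  0.11828244 -0.00185851 -0.02301845] [484.67114346 206.09327758 133.33926031] 21.5
```

Call:
{"name": "send_rows", "arguments": {
  "steps": [
    [[8.5,0,0,1,0],[8.5,0,0,0,0],[8.5,0,0,0,0],[8.5,0,0,0,0]]
  ]
}}

```text
t: 21.9
tcp_pos: [483.7, 205.9, 142.1]
orientation: [0.993, 0.118, -0.003, -0.023]
force: [-0.5, 0.2, -0.2]
gripper_width: 85.1
finger_force: 0.0
```

```bash
python3 - <<'E'
from h import *
s=monitor.read_state(); print(s["qpos"].round(3),s["orientation"],s["tcp_pos"],s["force"],yaw())
E
```

```text
[ 0.236  0.376 -0.334  0.861  0.046  3.141] [ 0.99271116  0.1182928  -0.00279003 -0.02288176] [483.74216525 205.88791938 142.0915413 ] [-0.46223123  0.20936504 -0.23384387] (array([483.7, 205.9, 142.1]), np.float64(0.237204198964053))
```

Joint 6 is at its limit, so I'll take the equivalent grasp half a turn round.

Call:
{"name": "send_rows", "arguments": {
  "steps": [
    [[8.5,0,0,0,0.15],[8.5,0,0,0,0.15],[8.5,0,0,0,0.15],[8.5,0,0,0,0.15],[8.5,0,0,0,0.15],[8.5,0,0,0,0.15],[8.5,0,0,0,0.15],[8.5,0,0,0,0.15],[8.5,0,0,0,0.15],[8.5,0,0,0,0.15],[8.5,0,0,0,0.15],[8.5,0,0,0,0.15]]
  ]
}}

```text
t: 23.1
tcp_pos: [483.5, 205.8, 141.6]
orientation: [0.522, 0.853, -0.02, -0.012]
force: [-1.5, -0.1, -0.2]
gripper_width: 84.8
finger_force: 0.0
```

Call:
{"name": "send_rows", "arguments": {
  "steps": [
    [[8.5,0,0,0,0.15],[8.5,0,0,0,0.15],[8.5,0,0,0,0.15],[8.5,0,0,0,0.15],[8.5,0,0,0,0.15],[8.5,0,0,0,0.15],[8.5,0,0,0,0.15],[8.5,0,0,0,0.15],[8.5,-0.5,2.6,0,0.066],[8.5,-0.6,2.7,0,0],[8.5,0,0,0,0],[8.5,0,0,0,0]]
  ]
}}

```text
t: 24.3
tcp_pos: [472.4, 259.0, 141.6]
orientation: [-0.081, 0.996, -0.023, 0.002]
force: [-0.6, 0.3, 0.8]
gripper_width: 84.8
finger_force: 0.0
```

```bash
python3 - <<'E'
from meas import *
print(yaw(),monitor.read_state()["qpos"].round(3),monitor.read_state()["orientation"].round(4))
p,d,c=cam("wrist"); W=cloud(c,d); tubes(W)
E
```

```text
(array([472.4, 259. , 141.6]), np.float64(3.3044190592490423)) [ 0.392  0.413 -0.277  0.891 -0.045  0.229] [-0.0813  0.9964 -0.0232  0.002 ]
tube 5163 [334. 235.] [472.8 259.1] [110.2  27.1] 9.3 [468.7 258.2  33.8]
tube 2022 [229. 397.] [626.2 193.5] [92.  25.1] 12.4 [624.4 196.1  33.5]
tube 2086 [329. 389.] [603.6 277.6] [73.3 26.9] 9.6 [598.7 276.1  33.7]
```

The tool now has a 0.046 rad lean about the tube's own axis, which doesn't matter for the grasp. I'll go 2 mm higher for rim clearance and open a bit less.

Call:
{"name": "send_rows", "arguments": {
  "steps": [
    [[6.8,0,0.05,-4,0],[6.8,0,0,-4,0],[6.8,0,0,-2,0],[6.8,0,0,-0.9,0],[6.8,0,0,0,0],[2.5,0,0,0,0],[2.5,0,0,0,0],[2.5,0,0,0,0],[2.5,0,0,0,0],[2.5,0,0,0,0],[2.5,0,0,0,0],[2.5,0,0,0,0]]
  ]
}}

```text
t: 25.55
tcp_pos: [473.6, 259.7, 34.3]
orientation: [-0.081, 0.996, -0.023, 0.003]
force: [-1.7, -0.3, 6.8]
gripper_width: 30.1
finger_force: 49.0
```

Call:
{"name": "send_rows", "arguments": {
  "steps": [
    [[2.5,0,0,0,0],[2.5,0,0,1,0],[2.5,0,0,1,0],[2.5,0,0,0,0],[2.5,0,0,0,0]]
  ]
}}

```text
t: 26.05
tcp_pos: [473.0, 259.5, 53.4]
orientation: [-0.081, 0.996, -0.023, 0.003]
force: [0.1, -1.3, -1.1]
gripper_width: 30.1
finger_force: 49.9
```

Call:
{"name": "send_rows", "arguments": {
  "steps": [
    [[2.5,0,0,2,0],[2.5,0,0,4,0],[2.5,0,0,4,0],[2.5,0,0,4,0],[2.5,0,0,4,0],[2.5,0,0,0,0]]
  ]
}}

```text
t: 26.65
tcp_pos: [475.0, 260.4, 237.8]
orientation: [-0.081, 0.996, -0.022, 0.006]
force: [0.2, 0.3, -1.4]
gripper_width: 30.0
finger_force: 50.1
```

Call:
{"name": "send_rows", "arguments": {
  "steps": [
    [[2.5,0.45,-3.5,0,-0.012],[2.5,0.6,-4.3,0,-0.012],[2.5,0.66,-4.57,0,-0.012],[2.5,0.66,-4.57,0,-0.012],[2.5,0.66,-4.57,0,-0.012],[2.5,0.66,-4.57,0,-0.012],[2.5,0.66,-4.57,0,-0.012],[2.5,0.66,-4.57,0,-0.012],[2.5,0.66,-4.57,0,-0.012],[2.5,0.66,-4.57,0,-0.012],[2.5,0.66,-4.57,0,-0.012],[2.5,0.66,-4.57,0,-0.015]]
  ]
}}

```text
t: 27.85
tcp_pos: [548.6, -277.4, 231.5]
orientation: [-0.007, 1.0, -0.023, -0.0]
force: [1.0, -0.1, -2.0]
gripper_width: 30.0
finger_force: 50.1
```

Call:
{"name": "send_rows", "arguments": {
  "steps": [
    [[2.5,0,0,-2,0],[2.5,0,0,-4,0],[2.5,0,0,-4,0],[2.5,0,0,0,0],[2.5,0,0,0,0],[2.5,0,0,0,0]]
  ]
}}

```text
t: 28.45
tcp_pos: [550.3, -276.2, 134.8]
orientation: [-0.007, 1.0, -0.024, 0.002]
force: [0.5, -0.2, -0.8]
gripper_width: 29.8
finger_force: 50.2
```

```bash
python3 - <<'E'
from meas import *
P,y=yaw();print(P,y)
p,d,c=cam("wrist"); W=cloud(c,d); cv2.imwrite("pics/w7.png",p); place(W); held(W,P[2]-14)
E
```

```text
[ 550.3 -276.2  134.8] 3.1563287525536983
post/tube 654 [265. 232.] [ 545.3 -323.4] [102.5   4.7] 1.9
post/tube 620 [192. 181.] [ 509.  -370.2] [12.  22.1] 1.0
post/tube 475 [284. 181.] [ 508.1 -308.6] [12.2 20.3] 2.1
post/tube 582 [379. 182.] [ 507.3 -248.7] [12.3 20. ] 0.3
post/tube 610 [474. 183.] [ 506.1 -189.2] [11.5 19.9] 1.4
post/tube 708 [576. 184.] [ 505.2 -127.1] [11.8 22.7] 1.8
post/tube 473 [206. 295.] [ 592.7 -369.1] [12.6 22.2] 0.6
post/tube 128 [382. 297.] [ 589.4 -241.9] [9.8 8.5] 5.3
post/tube 471 [458. 301.] [ 589.8 -187.9] [12.2 19.9] 2.2
post/tube 547 [548. 303.] [ 588.9 -126.2] [12.4 22.7] 1.9
post/tube 223 [221. 324.] [ 616.  -358.9] [ 1.8 44.2] 1.2
post/tube 996 [511. 338.] [ 616.  -157.8] [134.9  26.8] 77.6
post/tube 61 [199. 339.] [ 632.  -378.7] [13.7  5.4] 0.9
held? [  288   192    73   235 13885] [324. 303.] [ 549.2 -278.8] [109.7  27.6] 0.8 [ 540.9 -278.6  134. ]
held? [252 298  39  61 626] [275. 315.] [ 549.1 -294.7] [23.1 14. ] 38.3 [ 544.4 -298.4  135.1]
held? [359 300  40  60 637] [375. 317.] [ 548.4 -261.5] [14.  22.7] 52.5 [ 543.7 -258.1  135.1]
```

View pics/w7.png

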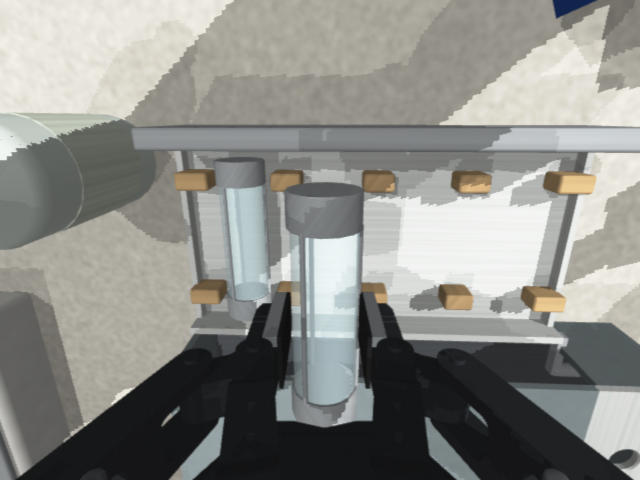

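The first tube lies well in its groove (248,235). The second hangs over groove −30, centred to within 0.7 mm. Lowering.

Call:
{"name": "send_rows", "arguments": {
  "steps": [
    [[2.5,0,0.07,-3,0],[2.5,0,0,-3,0],[2.5,0,0,-1,0],[2.5,0,0,-0.6,0],[2.5,0,0,-0.5,0],[2.5,0,0,-0.3,0],[2.5,0,0,-0.2,0],[2.5,0,0,0,0],[2.5,0,0,0,0]]
  ]
}}

```text
t: 29.4
tcp_pos: [549.4, -275.1, 47.2]
orientation: [-0.007, 1.0, -0.023, 0.001]
force: [0.5, -0.2, -1.2]
gripper_width: 30.0
finger_force: 50.3
```

Call:
{"name": "send_rows", "arguments": {
  "steps": [
    [[2.5,0,0,-0.15,0],[2.5,0,0,-0.1,0],[2.5,0,0,0,0],[2.5,0,0,0,0]]
  ]
}}

```text
t: 29.8
tcp_pos: [549.7, -275.1, 45.3]
orientation: [-0.007, 1.0, -0.023, 0.001]
force: [-1.7, 2.4, 8.1]
gripper_width: 30.1
finger_force: 51.4
```

Call:
{"name": "send_rows", "arguments": {
  "steps": [
    [[4.4,0,0,0,0],[4.4,0,0,0,0],[4.4,0,0,0,0],[4.4,0,0,1,0],[4.4,0,0,3,0],[4.4,0,0,4,0],[4.4,0,0,4,0],[4.4,0,0,4,0],[4.4,0,0,3,0],[4.4,0,0,0,0]]
  ]
}}

```text
t: 30.8
tcp_pos: [551.1, -276.1, 239.9]
orientation: [-0.007, 1.0, -0.025, 0.004]
force: [-0.2, -0.4, 0.1]
gripper_width: 43.9
finger_force: 0.0
```

Call:
{"name": "send_rows", "arguments": {
  "steps": [
    [[6.8,0.4,2.4,0,0.018],[6.8,0.8,4,0,0.018],[6.8,0.83,4.5,0,0.018],[6.8,0.83,4.5,0,0.018],[6.8,0.83,4.5,0,0.018],[6.8,0.83,4.5,0,0.018],[6.8,0.83,4.5,0,0.018],[6.8,0.83,4.5,0,0.018],[6.8,0.83,4.5,0,0.018],[6.8,0.83,4.5,0,0.018],[6.8,0.83,4.5,0,0.018],[6.8,0.06,0.4,0,0.014]]
  ]
}}

```text
t: 32.0
tcp_pos: [636.2, 203.1, 233.5]
orientation: [-0.116, 0.993, -0.022, 0.003]
force: [-0.0, -0.0, -0.5]
gripper_width: 67.9
finger_force: 0.0
```

Call:
{"name": "send_rows", "arguments": {
  "steps": [
    [[6.8,0,0,-2,0],[6.8,0,0,-4,0],[6.8,0,0,-4,0],[6.8,0,0,0,0],[6.8,0,0,0,0],[6.8,0,0,0,0]]
  ]
}}

```text
t: 32.6
tcp_pos: [637.8, 198.1, 136.8]
orientation: [-0.113, 0.993, -0.023, 0.005]
force: [-0.0, 0.0, 0.5]
gripper_width: 68.1
finger_force: 0.0
```

```bash
python3 - <<'E'
from meas import *
print(yaw(),monitor.read_state()["qpos"].round(3),monitor.read_state()["orientation"].round(4))
p,d,c=cam("wrist"); W=cloud(c,d); tubes(W)
p,d,c=cam("top"); cv2.imwrite("pics/t8.png",p); W=cloud(c,d);tubes(W)
Z=W[...,2];
for y0 in (-275,-335):
    m=(Z>41)&(Z<52)&(W[...,0]>490)&(W[...,0]<612)&(abs(W[...,1]-y0)<20); q=W[m]; print("placed",m.sum(),rect(q),q.mean(0))
E
```

```text
(array([637.8, 198.1, 136.8]), np.float64(3.3678419248067293)) [ 0.213  0.635  0.093  1.024 -0.046 -0.013] [-0.1129  0.9933 -0.0228  0.0045]
tube 5391 [331. 233.] [636.5 195.5] [110.3  27.3] 13.5 [632.1 194.3  33.8]
tube 5283 [456. 240.] [622.8 278.7] [109.5  27.5] 7.4 [616.4 276.9  33.8]
tube 131 [262. 208.] [617.9 189.5] [69.8 21.6] 18.2 [617.2 191.   33.6]
placed 219 ((549.6445922851562, -273.8375549316406), (110.42282104492188, 26.47279930114746), 0.1884865015745163) [ 549.77633923 -274.11800207   44.61105754]
placed 210 ((550.653564453125, -334.704345703125), (25.36447525024414, 107.72516632080078), 89.07077026367188) [ 549.71273    -334.09115671   44.75624871]
```

Call:
{"name": "send_rows", "arguments": {
  "steps": [
    [[6.8,-0.1,-0.1,-4,0.009],[6.8,0,0,-4,0],[6.8,0,0,-1.5,0],[6.8,0,0,-0.7,0],[6.8,0,0,0,0],[2.5,0,0,0,0],[2.5,0,0,0,0],[2.5,0,0,0,0],[2.5,0,0,0,0],[2.5,0,0,0,0],[2.5,0,0,0,0],[2.5,0,0,0,0]]
  ]
}}

```text
t: 33.9
tcp_pos: [636.6, 197.3, 34.2]
orientation: [-0.117, 0.993, -0.023, 0.004]
force: [-1.3, -0.1, 6.3]
gripper_width: 30.2
finger_force: 49.1
```

Call:
{"name": "send_rows", "arguments": {
  "steps": [
    [[2.5,0,0,0,0],[2.5,0,0,1,0],[2.5,0,0,1,0],[2.5,0,0,0,0],[2.5,0,0,0,0]]
  ]
}}

```text
t: 34.4
tcp_pos: [635.8, 197.1, 52.9]
orientation: [-0.117, 0.993, -0.023, 0.003]
force: [0.6, 0.1, -0.7]
gripper_width: 29.7
finger_force: 49.8
```

Call:
{"name": "send_rows", "arguments": {
  "steps": [
    [[2.5,0,0,2,0],[2.5,0,0,4,0],[2.5,0,0,4,0],[2.5,0,0,4,0],[2.5,0,0,4,0],[2.5,0,0,0,0]]
  ]
}}

```text
t: 35.0
tcp_pos: [637.9, 197.6, 238.2]
orientation: [-0.117, 0.993, -0.022, 0.007]
force: [1.6, -0.8, -1.9]
gripper_width: 29.8
finger_force: 49.8
```

Call:
{"name": "send_rows", "arguments": {
  "steps": [
    [[2.5,-0.5,-2.5,0,-0.02],[2.5,-0.92,-4.3,0,-0.022],[2.5,-0.92,-4.3,0,-0.022],[2.5,-0.92,-4.3,0,-0.022],[2.5,-0.92,-4.3,0,-0.022],[2.5,-0.92,-4.3,0,-0.022],[2.5,-0.92,-4.3,0,-0.022],[2.5,-0.92,-4.3,0,-0.022],[2.5,-0.92,-4.3,0,-0.022],[2.5,-0.92,-4.3,0,-0.022],[2.5,0,0,0,0],[2.5,0,0,0,0]]
  ]
}}

```text
t: 36.2
tcp_pos: [546.9, -215.7, 231.3]
orientation: [-0.008, 1.0, -0.023, -0.0]
force: [-0.0, 0.6, -1.3]
gripper_width: 30.1
finger_force: 50.0
```

Call:
{"name": "send_rows", "arguments": {
  "steps": [
    [[2.5,0,0,-2,0],[2.5,0,0,-4,0],[2.5,0,0,-4,0],[2.5,0,0,0,0],[2.5,0,0,0,0],[2.5,0,0,0,0]]
  ]
}}

```text
t: 36.8
tcp_pos: [549.0, -215.0, 134.4]
orientation: [-0.009, 1.0, -0.024, 0.002]
force: [0.2, 0.1, -0.1]
gripper_width: 30.3
finger_force: 50.0
```

```bash
python3 - <<'E'
from meas import *
P,y=yaw();print(P,y)
p,d,c=cam("wrist"); W=cloud(c,d); place(W); held(W,P[2]-14)
E
```

```text
[ 549.  -215.   134.4] 3.1600558955828544
post/tube 960 [176. 233.] [ 548.5 -322.7] [110.   11.3] 5.1
post/tube 661 [264. 234.] [ 544.5 -263.1] [101.5   3.5] 0.8
post/tube 629 [101. 180.] [ 509.  -369.9] [12.1 22.7] 2.0
post/tube 570 [193. 181.] [ 508.1 -308.4] [12.  20.2] 2.1
post/tube 505 [283. 181.] [ 507.1 -248.5] [11.8 20.2] 1.3
post/tube 565 [377. 183.] [ 506.1 -188.6] [11.7 19.7] 1.8
post/tube 669 [476. 184.] [ 505.5 -127. ] [12.3 22. ] 0.3
post/tube 473 [123. 293.] [ 592.5 -368.9] [12.4 22.4] 3.0
post/tube 429 [206. 296.] [ 591.5 -306.9] [12.3 19.9] 2.4
post/tube 99 [380. 297.] [ 587.5 -181.4] [6.9 7.5] 0.4
post/tube 512 [459. 302.] [ 589.1 -125.8] [12.3 22.3] 1.3
post/tube 522 [180. 323.] [ 615.7 -328.7] [  2.  105.5] 0.9
post/tube 276 [436. 331.] [ 612.7 -138.9] [ 2.2 51.7] 0.9
post/tube 83 [121. 339.] [ 632.2 -377. ] [14.3  5.7] 23.2
post/tube 234 [481. 345.] [ 625.8 -103.3] [22.4 17.3] 69.7
held? [  287   193    75   234 13870] [324. 304.] [ 548.6 -217.6] [109.7  28. ] 0.9 [ 540.  -217.4  133.8]
held? [252 297  39  62 629] [275. 314.] [ 547.7 -233.6] [22.6 14.1] 39.7 [ 543.2 -237.1  134.7]
held? [359 300  41  59 650] [375. 317.] [ 547.2 -200.3] [14.3 22.6] 52.7 [ 542.5 -196.9  134.6]
```

Call:
{"name": "send_rows", "arguments": {
  "steps": [
    [[2.5,0,-0.04,-3,0],[2.5,0,0,-3,0],[2.5,0,0,-1,0],[2.5,0,0,-0.6,0],[2.5,0,0,-0.5,0],[2.5,0,0,-0.3,0],[2.5,0,0,-0.2,0],[2.5,0,0,0,0],[2.5,0,0,0,0]]
  ]
}}

```text
t: 37.75
tcp_pos: [547.9, -215.5, 46.7]
orientation: [-0.009, 1.0, -0.023, 0.001]
force: [0.8, 0.3, -2.0]
gripper_width: 29.9
finger_force: 50.1
```

Call:
{"name": "send_rows", "arguments": {
  "steps": [
    [[2.5,0,0,-0.15,0],[2.5,0,0,-0.1,0],[2.5,0,0,0,0],[2.5,0,0,0,0]]
  ]
}}

```text
t: 38.15
tcp_pos: [548.5, -215.5, 45.1]
orientation: [-0.009, 1.0, -0.023, 0.001]
force: [-2.0, 2.3, 10.6]
gripper_width: 30.1
finger_force: 51.4
```

Call:
{"name": "send_rows", "arguments": {
  "steps": [
    [[4.4,0,0,0,0],[4.4,0,0,0,0],[4.4,0,0,0,0],[4.4,0,0,1,0],[4.4,0,0,3,0],[4.4,0,0,4,0],[4.4,0,0,4,0],[4.4,0,0,4,0],[4.4,0,0,3,0],[4.4,0,0,0,0]]
  ]
}}

```text
t: 39.15
tcp_pos: [549.7, -216.4, 239.2]
orientation: [-0.009, 1.0, -0.025, 0.004]
force: [0.6, -0.4, 0.6]
gripper_width: 43.7
finger_force: 0.0
```

Call:
{"name": "send_rows", "arguments": {
  "steps": [
    [[6.8,0.4,2.3,0,0.01],[6.8,0.6,3.8,0,0.01],[6.8,0.65,4.35,0,0.01],[6.8,0.65,4.35,0,0.01],[6.8,0.65,4.35,0,0.01],[6.8,0.65,4.35,0,0.01],[6.8,0.65,4.35,0,0.01],[6.8,0.65,4.35,0,0.01],[6.8,0.65,4.35,0,0.01],[6.8,0.65,4.35,0,0.01],[6.8,0.65,4.35,0,0.01],[6.8,0.6,4.35,0,0.008]]
  ]
}}

```text
t: 40.35
tcp_pos: [621.9, 282.4, 233.6]
orientation: [-0.068, 0.997, -0.023, 0.002]
force: [1.0, -0.7, 0.2]
gripper_width: 68.0
finger_force: 0.0
```

Call:
{"name": "send_rows", "arguments": {
  "steps": [
    [[6.8,0,0,-2,0],[6.8,0,0,-4,0],[6.8,0,0,-4,0],[6.8,0,0,0,0],[6.8,0,0,0,0],[6.8,0,0,0,0]]
  ]
}}

```text
t: 40.95
tcp_pos: [623.5, 281.0, 136.4]
orientation: [-0.068, 0.997, -0.023, 0.003]
force: [1.6, -0.7, 0.3]
gripper_width: 67.6
finger_force: 0.0
```

```bash
python3 - <<'E'
from meas import *
print(yaw(),monitor.read_state()["qpos"].round(3),monitor.read_state()["orientation"].round(4))
p,d,c=cam("wrist"); W=cloud(c,d); tubes(W)
p,d,c=cam("top"); W=cloud(c,d);tubes(W)
Z=W[...,2];
for y0 in (-215,-275,-335):
    m=(Z>41)&(Z<52)&(W[...,0]>490)&(W[...,0]<612)&(abs(W[...,1]-y0)<20); q=W[m]; print("placed",m.sum(),rect(q),q.mean(0))
E
```

```text
(array([623.5, 281. , 136.4]), np.float64(3.276960230439454)) [ 0.337  0.673  0.163  1.066 -0.045  0.202] [-0.0676  0.9975 -0.0225  0.0035]
tube 5399 [332. 235.] [623.  279.4] [110.2  27.3] 7.5 [618.6 278.9  33.8]
tube 163 [231. 215.] [602.2 278.7] [69.5 26.3] 6.0 [599.9 278.6  33.3]
placed 232 ((547.7529296875, -215.3872528076172), (31.528154373168945, 107.41265869140625), 87.40690612792969) [ 547.25453823 -215.24080746   45.07632965]
placed 207 ((549.4176025390625, -274.26104736328125), (109.90684509277344, 25.751754760742188), 0.950781524181366) [ 549.79544098 -273.56330012   44.78952147]
placed 229 ((550.6605834960938, -332.7712707519531), (107.97370147705078, 28.358854293823242), 1.5281957387924194) [ 553.12145371 -333.56561797   44.71034404]
```

Call:
{"name": "send_rows", "arguments": {
  "steps": [
    [[6.8,0,0,-4,0],[6.8,0,0,-4,0],[6.8,0,0,-1.5,0],[6.8,0,0,-0.7,0],[6.8,0,0,0,0],[2.5,0,0,0,0],[2.5,0,0,0,0],[2.5,0,0,0,0],[2.5,0,0,0,0],[2.5,0,0,0,0],[2.5,0,0,0,0],[2.5,0,0,0,0]]
  ]
}}

```text
t: 42.25
tcp_pos: [623.2, 281.0, 33.7]
orientation: [-0.068, 0.997, -0.023, 0.003]
force: [-0.4, 0.1, 6.9]
gripper_width: 30.2
finger_force: 49.1
```

Call:
{"name": "send_rows", "arguments": {
  "steps": [
    [[2.5,0,0,0,0],[2.5,0,0,1,0],[2.5,0,0,1,0],[2.5,0,0,0,0],[2.5,0,0,0,0]]
  ]
}}

```text
t: 42.75
tcp_pos: [622.4, 280.8, 52.4]
orientation: [-0.068, 0.997, -0.023, 0.002]
force: [-0.1, -0.3, -1.9]
gripper_width: 29.8
finger_force: 49.8
```

Call:
{"name": "send_rows", "arguments": {
  "steps": [
    [[2.5,0,0,2,0],[2.5,0,0,4,0],[2.5,0,0,4,0],[2.5,0,0,4,0],[2.5,0,0,4,0],[2.5,0,0,0,0]]
  ]
}}

```text
t: 43.35
tcp_pos: [624.5, 281.5, 237.8]
orientation: [-0.068, 0.997, -0.022, 0.006]
force: [0.6, -0.0, -1.7]
gripper_width: 30.3
finger_force: 49.8
```

Call:
{"name": "send_rows", "arguments": {
  "steps": [
    [[2.5,-0.5,-2.25,0,-0.011],[2.5,-0.78,-4.6,0,-0.012],[2.5,-0.78,-4.6,0,-0.012],[2.5,-0.78,-4.6,0,-0.012],[2.5,-0.78,-4.6,0,-0.012],[2.5,-0.78,-4.6,0,-0.012],[2.5,-0.78,-4.6,0,-0.012],[2.5,-0.78,-4.6,0,-0.012],[2.5,-0.78,-4.6,0,-0.012],[2.5,-0.78,-4.6,0,-0.012],[2.5,0,0,0,0],[2.5,0,0,0,0]]
  ]
}}

```text
t: 44.55
tcp_pos: [546.2, -156.7, 231.0]
orientation: [-0.007, 1.0, -0.023, -0.0]
force: [-0.5, 0.2, -1.9]
gripper_width: 30.1
finger_force: 50.0
```

Call:
{"name": "send_rows", "arguments": {
  "steps": [
    [[2.5,0,0,-2,0],[2.5,0,0,-4,0],[2.5,0,0,-4,0],[2.5,0,0,0,0],[2.5,0,0,0,0],[2.5,0,0,0,0]]
  ]
}}

```text
t: 45.15
tcp_pos: [548.3, -155.7, 133.8]
orientation: [-0.009, 1.0, -0.024, 0.002]
force: [-0.8, -0.3, -1.0]
gripper_width: 29.9
finger_force: 50.0
```

```bash
python3 - <<'E'
from meas import *
P,y=yaw();print(P,y)
p,d,c=cam("wrist"); W=cloud(c,d); place(W); held(W,P[2]-14)
E
```

```text
[ 548.3 -155.7  133.8] 3.159119367887259
post/tube 1217 [ 92. 231.] [ 548.8 -322.7] [110.2  10.3] 4.7
post/tube 954 [177. 234.] [ 548.5 -263.2] [109.5   4.6] 0.7
post/tube 661 [264. 232.] [ 543.1 -203.6] [100.4   3.8] 1.0
post/tube 561 [ 15. 179.] [ 509.  -368.9] [12.2 20.6] 1.0
post/tube 580 [104. 180.] [ 508.1 -308.2] [12.  20.7] 1.0
post/tube 567 [193. 181.] [ 507.2 -248. ] [12.  19.9] 0.8
post/tube 495 [284. 181.] [ 506.2 -188.6] [11.9 20. ] 1.9
post/tube 641 [382. 183.] [ 505.4 -126.6] [12.  22.2] 0.5
post/tube 468 [ 45. 292.] [ 592.6 -368.6] [12.3 23.1] 0.1
post/tube 428 [127. 294.] [ 591.6 -306.9] [12.2 20. ] 1.9
post/tube 432 [207. 296.] [ 590.9 -247. ] [12.5 20. ] 0.6
post/tube 162 [383. 298.] [ 587.7 -120.3] [11.5 10. ] 88.3
post/tube 809 [145. 323.] [ 615.1 -299.1] [  2.3 164.4] 0.9
post/tube 116 [ 46. 337.] [ 632.5 -377.1] [14.8  5.7] 20.3
held? [  287   193    76   234 14178] [324. 303.] [ 547.6 -158.1] [109.4  28.3] 0.8 [ 539.  -158.   133.6]
held? [252 297  39  62 626] [275. 315.] [ 547.3 -174.4] [23.  14.4] 38.9 [ 542.5 -177.9  134.1]
held? [359 300  40  60 642] [375. 317.] [ 546.5 -141.1] [14.2 22.7] 52.1 [ 541.9 -137.7  134. ]
```

Call:
{"name": "send_rows", "arguments": {
  "steps": [
    [[2.5,0,0,-3,0],[2.5,0,0,-3,0],[2.5,0,0,-1,0],[2.5,0,0,-0.6,0],[2.5,0,0,-0.5,0],[2.5,0,0,-0.3,0],[2.5,0,0,-0.2,0],[2.5,0,0,0,0],[2.5,0,0,0,0]]
  ]
}}

```text
t: 46.1
tcp_pos: [547.2, -155.9, 46.2]
orientation: [-0.008, 1.0, -0.023, 0.001]
force: [0.3, -0.4, -1.4]
gripper_width: 30.2
finger_force: 50.1
```

Call:
{"name": "send_rows", "arguments": {
  "steps": [
    [[2.5,0,0,-0.15,0],[2.5,0,0,-0.1,0],[2.5,0,0,0,0],[2.5,0,0,0,0]]
  ]
}}

```text
t: 46.5
tcp_pos: [547.9, -156.0, 44.6]
orientation: [-0.008, 1.0, -0.023, 0.002]
force: [-2.0, 2.2, 10.7]
gripper_width: 30.2
finger_force: 51.5
```

Call:
{"name": "send_rows", "arguments": {
  "steps": [
    [[4.4,0,0,0,0],[4.4,0,0,0,0],[4.4,0,0,0,0],[4.4,0,0,1,0],[4.4,0,0,3,0],[4.4,0,0,4,0],[4.4,0,0,4,0],[4.4,0,0,4,0],[4.4,0,0,3,0],[4.4,0,0,0,0]]
  ]
}}

```text
t: 47.5
tcp_pos: [549.0, -156.7, 238.5]
orientation: [-0.008, 1.0, -0.025, 0.004]
force: [0.5, -0.2, -0.2]
gripper_width: 44.0
finger_force: 0.0
```

Call:
{"name": "send_rows", "arguments": {
  "steps": [
    [[4.4,-4,-3,0,0],[4.4,-4,-3,0,0],[4.4,-4,-3,0,0],[0,0,0,0,0],[0,0,0,0,0],[0,0,0,0,0],[0,0,0,0,0],[0,0,0,0,0]]
  ]
}}

```text
t: 48.3
tcp_pos: [427.6, -245.1, 233.1]
orientation: [-0.009, 1.0, -0.023, 0.0]
force: [0.1, 0.2, -0.4]
gripper_width: -0.2
finger_force: 0.0
```

```bash
python3 - <<'E'
from meas import *
print(yaw(),monitor.read_state()["gripper_width"])
p,d,c=cam("scene"); cv2.imwrite("pics/s9.png",p[:400,:500])
p,d,c=cam("top"); W=cloud(c,d); Z=W[...,2]
for y0 in (-155,-215,-275,-335):
    m=(Z>39)&(Z<52)&(W[...,0]>490)&(W[...,0]<612)&(abs(W[...,1]-y0)<20); q=W[m]; print("placed",m.sum(),rect(q) if m.sum()>5 else 0,Z[m].max() if m.sum() else 0)
m=(Z>130)&(Z<150)&(abs(W[...,0]-485)<40)&(abs(W[...,1]-38)<40); print("handle",m.sum(),W[m].mean(0) if m.sum() else 0)
E
```

```text
(array([ 427.6, -245.1,  233.1]), np.float64(3.1598811110412326)) -0.18587114824754988
placed 275 ((548.1559448242188, -154.000244140625), (28.43522071838379, 107.66741943359375), 89.51067352294922) 51.73717478714837
placed 286 ((548.1983642578125, -214.5654296875), (107.85885620117188, 28.683517456054688), 1.0626590251922607) 50.43230006370128
placed 289 ((549.7051391601562, -272.9516296386719), (110.90186309814453, 29.26557731628418), 0.5193244218826294) 50.98291564219992
placed 138 ((575.0179443359375, -332.98638916015625), (59.30073928833008, 28.546247482299805), 2.4162490367889404) 51.431815320606745
handle 95 [483.77089407  40.04345323 143.81907994]
```

View pics/s9.png

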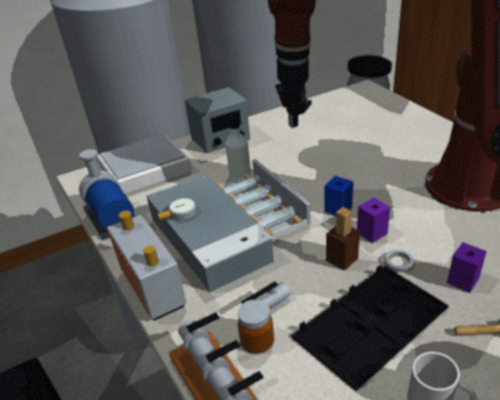

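All four tubes are in the drawer, the tray is empty, and the dowel stands upright at (343,225). Now I push the drawer shut with closed fingers.

Call:
{"name": "send_rows", "arguments": {
  "steps": [
    [[0,0,0,-4,0],[0,0,0,-5,0],[0,0,0,-5,0],[0,0,0,-3.5,0],[0,0,0,0,0],[0,1,0,0,0],[0,1,0,0,0],[0,0.5,0,0,0],[0,0.5,0,0,0],[0,0.5,0,0,0],[0,0.5,0,0,0],[0,0.5,0,0,0]]
  ]
}}

```text
t: 49.6
tcp_pos: [472.0, -245.8, 58.4]
orientation: [-0.008, 1.0, -0.023, 0.0]
force: [-2.9, -0.2, 1.6]
gripper_width: 0.1
finger_force: 1.2
```

Call:
{"name": "send_rows", "arguments": {
  "steps": [
    [[0,0.7,0,0,0],[0,0.8,0,0,0],[0,0.8,0,0,0],[0,0.8,0,0,0],[0,0.8,0,0,0],[0,0.8,0,0,0],[0,0.8,0,0,0],[0,0.8,0,0,0],[0,0.8,0,0,0],[0,0.8,0,0,0],[0,0.8,0,0,0],[0,0.8,0,0,0]]
  ]
}}

```text
t: 50.8
tcp_pos: [567.0, -245.2, 57.9]
orientation: [-0.008, 1.0, -0.023, -0.0]
force: [-4.8, 3.4, 1.3]
gripper_width: 0.1
finger_force: 2.6
```

Call:
{"name": "send_rows", "arguments": {
  "steps": [
    [[0,0.6,0,0,0],[0,0.6,0,0,0],[0,0.5,0,0,0],[0,0.4,0,0,0],[0,0.4,0,0,0],[0,0.3,0,0,0],[0,0,0,0,0],[0,0,0,0,0]]
  ]
}}

```text
t: 51.6
tcp_pos: [595.2, -245.7, 58.0]
orientation: [-0.008, 1.0, -0.023, 0.001]
force: [-2.2, 0.7, -1.2]
gripper_width: -0.1
finger_force: 1.2
```

Call:
{"name": "send_rows", "arguments": {
  "steps": [
    [[0,0.2,0,0,0],[0,0.2,0,0,0],[0,0.2,0,0,0],[0,0,0,0,0]]
  ]
}}

```text
t: 52.0
tcp_pos: [600.7, -245.7, 58.1]
orientation: [-0.008, 1.0, -0.023, -0.0]
force: [-4.8, 3.0, -0.9]
gripper_width: 0.2
finger_force: 2.5
```

Call:
{"name": "send_rows", "arguments": {
  "steps": [
    [[0,0.2,0,0,0],[0,0.2,0,0,0],[0,0.2,0,0,0],[0,0,0,0,0]]
  ]
}}

```text
t: 52.4
tcp_pos: [601.2, -245.6, 58.0]
orientation: [-0.008, 1.0, -0.023, -0.005]
force: [-30.0, 3.1, 17.6]
gripper_width: -0.1
finger_force: 14.9
```

Hard stop reached at 30 N, so the drawer is home. I'll back off, rise and check.

Call:
{"name": "send_rows", "arguments": {
  "steps": [
    [[0,-0.5,0,0,0],[0,-0.5,0,0,0],[0,-1,0,0,0],[0,-3,0,0,0],[0,-4,0,0,0],[0,-4,0,4,0],[0,-4,0,4,0],[0,-4,0,4,0],[0,0,0,4,0],[0,0,0,0,0],[0,0,0,0,0],[0,0,0,0,0]]
  ]
}}

```text
t: 53.6
tcp_pos: [411.0, -245.8, 203.8]
orientation: [-0.008, 1.0, -0.023, 0.001]
force: [-0.8, 0.3, -0.2]
gripper_width: -0.2
finger_force: 0.0
```

```bash
python3 - <<'E'
from meas import *
print(yaw(),monitor.read_state()["force"])
p,d,c=cam("top"); W=cloud(c,d); Z=W[...,2]; cv2.imwrite("pics/t10.png",p[80:340,150:550])
m=(Z>66)&(Z<77)&(W[...,0]<622)&(W[...,0]>420)&(W[...,1]<-110)&(W[...,1]>-385); print("panel",m.sum(),W[m].mean(0),rect(W[m]))
m=(Z>130)&(Z<150)&(abs(W[...,0]-485)<40)&(abs(W[...,1]-38)<40); print("handle",m.sum(),W[m].mean(0) if m.sum() else 0)
E
```

```text
(array([ 411. , -245.8,  203.8]), np.float64(3.158339935863751)) [-0.82336116  0.30899048 -0.18010774]
panel 362 [ 614.90505807 -241.64796429   71.39176192] ((615.2230224609375, -243.02088928222656), (13.084193229675293, 265.5580139160156), 0.9172324538230896)
handle 90 [483.47592681  39.52137174 144.18630162]
```

View pics/t10.png

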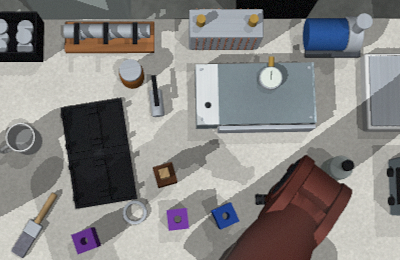

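The drawer is shut and holding, with its panel back at x≈615. The tray is empty, the dowel is in its stand at (165,175), and the bystanders haven't moved.

```bash
python3 -c "
from plant import order; print(order.hand_in())"
```

```text
the job is handed in; nothing more can be done
None
```

I handed the job in at about 54 s: all four tubes are in their own drawer grooves, the drawer is shut and held by the catch, and the dowel is back upright in its stand. The hand-in call returned no verdict.

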